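# Clamp a handle tube in the screw fixture

### The arm

A 7-joint arm with a two-finger parallel gripper is mounted at the origin on the work surface. World frame = base frame: x ahead of the robot, y to its left, z up, the work surface at z = 0. Lengths are in m, angles in degrees, forces in N, time in s.
With the tool pointing down it reaches from about 0.425 to 0.975 m from the base axis. Payload 16.7 kg.
Tool frame: the origin (TCP) lies midway between the tips of the shut fingers; the grasp point (between the pads) lies 19 mm behind it; z points along the fingers, y is the direction in which the jaws open and shut (so a half turn about z gives the same grasp; the last joint's range is limited). The gripper opens to 85 mm and grips with 20 to 120 N. Pads are 22 mm wide; open, the fingers measure 114 mm over their backs; the gripper's body (76 mm by 85 mm) begins 54 mm behind the grasp point. The pads swing forward as they close: fully open they stand 13 mm farther back than shut.
Start: joints at [-80.988, 24.414, 4.234, 92.017, -1.954, 63.644, -3.845], TCP at [0.204, 0.643, 0.205] pointing down, gripper open.
Joint ranges: [-163.25, 163.25], [-28.42, 122.38], [-70.27, 78.77], [12.13, 141.07], [-58.53, 238.53], [9.26, 117.41], [-156.51, 156.51]. Speed limits (degrees/s): [108.29, 108.29, 136.94, 136.94, 172.46, 172.46, 172.46].

### API

Orientations are given as [roll, pitch, yaw] about the fixed x, y, z axes, in that order (R = Rz(yaw) Ry(pitch) Rx(roll)).
In Python, from workcell import monitor, optics, order gives the robot as it stands.
- The arm moves only by the tool arm_command, never from a script. Its argument "moves" is a list of rows, each a list of 7 numbers: the opening, from -1 (shut) to 1 (fully open), then the shift along the tool's x, y, z in m, then the turn, a rotation vector about the tool's x, y, z in rad. A call has 1 to 8 rows; each row shifts and turns the commanded pose from where the row before left it, along the tool's axes as they then stand; what a row does not reach is not made up. A row lasts 1/12 s, in which the tool goes at most 41.7 mm and 7.16 degrees, less where a joint would pass 70% of its speed; a pose out of reach is approached as far as the arm can. A call is refused whole if a number of a shift passes 0.0417 or a number of a turn 0.125, either way. A call with a gripper value outside its range is refused whole. The fingers move at their own pace and stop on an object; "grip_force" is the grip in N (left out, the last holds). Time passes only in rows, so rows that do not move let the fingers close. It gives the time, the measured TCP pose, the force and the opening at its end, in the units of the state.
- monitor.state(): the state, without advancing time (a new reading comes with each control period).
- optics.grab_frame(name): name is "side" or "top" or "wrist"; returns the picture (480x640x3 uint8, blue, green, red); there is no depth.
- optics.camera_info(name): a dict with "camera_matrix" (3x3 intrinsics, pixels), "camera_from_world" (4x4, takes a point from world to camera coordinates). Camera axes: x right, y up, looking along -z (the intrinsics and any distortion apply to the point x, -y, -z); pixel columns grow to the right and rows downward; lengths in m; the calibration is good to about 2 mm. A picture is of the moment at which its call begins: read the wrist's pose just before it. camera_info takes no time and is no camera call; for the wrist camera it gives the pose at the moment of the call.
- order.sign_off(): hands the job in, once; it reports no verdict.
Trained networks look in the newest picture that a camera, given by its name, has taken for a name from the list of things; names that differ only in an ending like _2 or _b are one class to them, and where a whole thing is asked for, a point or a joint stands for the part that bears it (a point fixed in the world has none). Each returns a list of dicts, best first, with "score" (0 to 1); they miss things now and then, are a little off and sometimes report something else, mostly with a low value. They report only what shows in the picture. A call takes as long as a camera call.
- optics.boxes_of(camera, label): "extent" ([centre column, centre row, width, height] in pixels, round what is visible of it).
- optics.cut_out(camera, label): "pixels" (480x640 bool, what is visible of it) and "extent" ([centre column, centre row, width, height] in pixels, round what is visible of it).
The state is a dict: "time": time; "joint_pos": joint angles; "dq": joint speeds; "joint_torque": joint torques, N m; "eef_pos": TCP position; "orientation": TCP orientation; "ft_force": force on the tool from outside, world axes, zero at the start; "moment": the same for the moment, N m; "finger_gap": finger opening in m.
Only numpy, scipy, OpenCV 4.12 (cv2) and the standard library are available. Lean on these libraries where they do the work, as an engineer would, in place of code of your own. Each camera call takes 0.05 s, during which the arm holds its last target.

### The job

Lay the loose steel tube in the cradle of the green clamping fixture with its brass eye pointing away from the stop, slide it under the bridge until its plain end gently meets the stop, then turn the T-handle clockwise until you feel the resistance clearly rise and the tube is clamped. Do not overtighten, since too much squeeze crushes the tube. Let go of everything at the end and leave the blue bar, the yellow tin and the screwdriver where they are.

Things in the scene. Friction and masses are not known exactly. Their poses are not given: they have to be found in the camera images.
- rod_center (a point): Centre (on the axis, half-way along) of the loose stainless tube to be clamped: round, 16 mm in diameter, 260 mm long, about 160 g, lying alone on the black mat. Its x axis runs along the tube towards the plain end (130 mm from the centre); a thin brass wire eye sticks out 45 mm beyond the other end (-x).
- rod: The same tube as a whole; origin below the centre, on its underside, same axes.
- cradle_home (a point): Where the tube's centre must finally be, in the fixture; x runs along the cradle towards the stop, z is up. It lies 48 mm above the fixture's underside. The tube is laid down with its centre about 60 mm short of here (the bridge and ram cover from 85 to 115 mm along +x, bridge top 56 mm above this point), then slid along +x; its plain end then meets the stop here.
- cradle: Two aluminium V blocks that carry the tube, grooves open 12 mm to either side at the height of the tube's axis: the rear one 50 to 130 mm along +x from cradle_home, the front one 100 to 125 mm along -x. Between them there is free room beside the tube and 36 mm under its axis. Origin: on the screw axis at the fixture's underside, 100 mm along +x from cradle_home; same axes.
- stop: Upright dark steel block across the end of the cradle; its face towards the tube is 130 mm along +x from cradle_home. Same origin and axes as the cradle.
- handle_grip (a point): Centre of the T-handle's cross-bar, on the upright screw axis, 91 mm above cradle_home's height. The flat-sided steel bar is 64 mm long along its own x (red end balls 17 mm in diameter reach 42 mm from the centre), 12 mm wide (y), 14 mm high, with 20 mm of room below it. It can be pinched across its middle from above. Clockwise seen from above tightens; it stays at its height.
- blue_bar: Bystander: blue bar 220 x 30 x 25 mm.
- tin: Bystander: yellow tin, 60 mm in diameter and 60 mm high.
- driver: Bystander: a screwdriver.
- handle: The T-handle (same origin and axes). 0.9 to 2.4 rad of turning, not known beforehand, brings the ram's sprung shoe down on the tube. Friction: about 0.3 N m against turning, constant; standing still between steps it can read from -0.3 to 0.3. From contact on the torque rises above its free value by about 0.4 N m per rad; well clamped at a rise of 0.2 to 0.35 N m, crushed at 0.45. The screw holds by itself.

How it is judged:
By the outcome, as a careful person would: the job done as asked, in the order asked, and still so for the second after the job is handed in, with the robot touching nothing.
It also fails if it takes over 72 s, if anything falls off the work surface, if the arm or the gripper's body presses on something with over 40 N, if the wrist force passes 120 N, or if a joint passes its speed limit or range.

## Working session

There is one attempt and no reset: what is moved stays moved. The work goes in short steps, Python scripts to look and compute and a tool call to move; the robot and the scene stay as the last step left them, time stands still between calls to the robot, and variables do not carry over. Pictures are saved under pics/ and viewed, and the job is handed in when it is done.

Besides the shell and the picture viewer there is one more tool, called by a JSON object that holds its "api" and its "payload". arm_command: Moves the arm, as the interface text tells. Its arguments: {"type":"object","properties":{"moves":{"type":"array"},"grip_force":{"type":"number"}},"required":["moves"]}

```bash
ls; mkdir -p pics
python3 - <<'E'
from workcell import monitor, optics, order
import cv2
print(monitor.state())
for n in ["side","top","wrist"]:
    im=optics.grab_frame(n); cv2.imwrite(f"pics/{n}0.png",im)
    i=optics.camera_info(n); print(n,i)
E
```

```text
pics
{'time': 0.0, 'joint_pos': array([-80.98598813,  24.44829638,   4.23170708,  92.05249168,
        -1.95456712,  63.64485831,  -3.84481187]), 'dq': array([-0.05395778, -0.04724836,  0.01026267,  0.03474829, -0.01147018,
        0.01545114,  0.01032449]), 'joint_torque': array([-1.91969484e-03, -9.49819279e+01,  3.76041591e+00, -4.63539433e+01,
        1.93151599e-02,  9.85101418e-03,  1.25362820e-05]), 'eef_pos': array([0.20376621, 0.64303614, 0.20422466]), 'orientation': array([-1.79926676e+02,  4.76527669e-03,  1.62417494e+02]), 'ft_force': array([-0.51524612, -0.01283377, -0.63110566]), 'moment': array([ 0.03662319, -0.00595242, -0.00102348]), 'finger_gap': 0.08572756789106725}
side {'camera_matrix': array([[587.79644154,   0.        , 312.79253824],
       [  0.        , 587.79644154, 242.85059397],
       [  0.        ,   0.        ,   1.        ]]), 'camera_from_world': array([[ 0.90822286, -0.41821429, -0.01510094, -0.49310156],
       [ 0.27677615,  0.57321791,  0.77124328, -0.22176073],
       [-0.31388883, -0.70464036,  0.63636135, -1.34451614],
       [ 0.        ,  0.
[... 324 characters left out ...]
015952,  0.23027214, -0.57557278],
       [-0.22866038,  0.02815174,  0.97309913, -1.14552032],
       [ 0.        ,  0.        ,  0.        ,  1.        ]])}
wrist {'camera_matrix': array([[411.58202615,   0.        , 312.61627217],
       [  0.        , 411.58202615, 237.42097391],
       [  0.        ,   0.        ,   1.        ]]), 'camera_from_world': array([[ 3.01848022e-01,  9.53355609e-01, -9.24756389e-04,
        -6.75770947e-01],
       [-9.06942132e-01,  2.86853510e-01, -3.08498028e-01,
         4.02812461e-02],
       [-2.93843055e-01,  9.39582200e-02,  9.51224533e-01,
        -3.79709780e-01],
       [ 0.00000000e+00,  0.00000000e+00,  0.00000000e+00,
         1.00000000e+00]])}
```

View pics/side0.png

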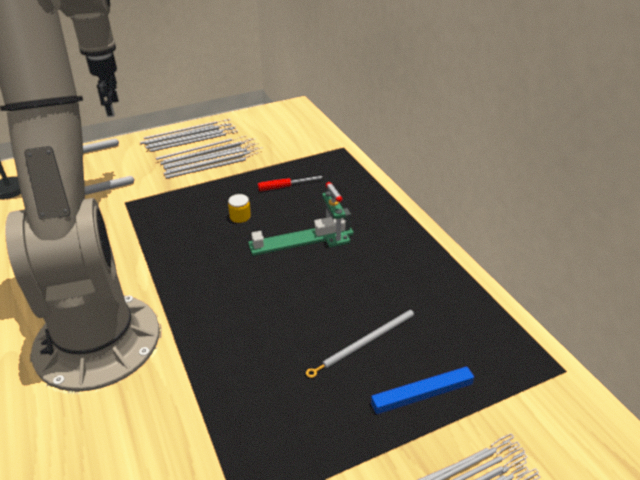

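View pics/top0.png

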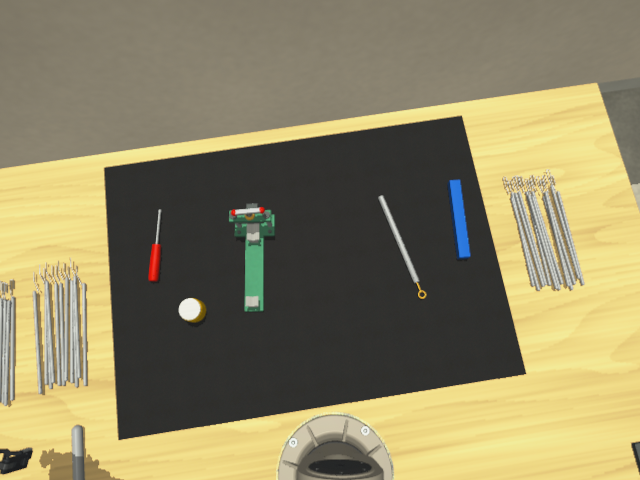

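View pics/wrist0.png

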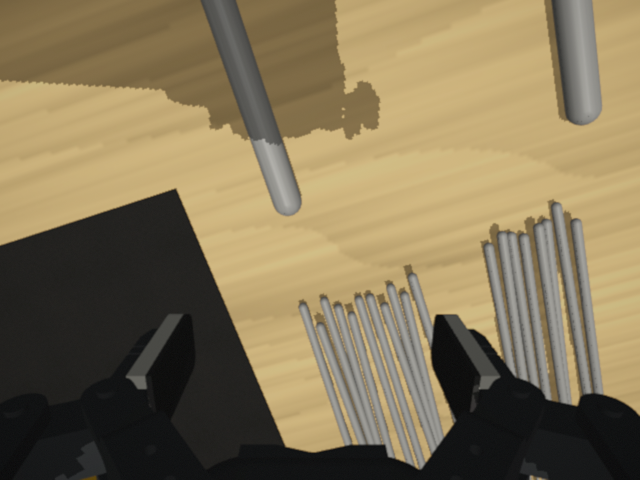

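The side and top views show the tube at top (381,197) to (416,280), its eye at (422,295), the fixture at (254,260) with the handle at (248,211). The wrist camera sees only wood and distractor rods. Next I measure from both fixed views.

```bash
cat > h.py <<'E'
import numpy as np, cv2
from workcell import monitor, optics, order
def cam(n):
    i=optics.camera_info(n); return i["camera_matrix"],i["camera_from_world"]
def proj(c,P):
    K,T=c; p=T[:3,:3]@np.asarray(P,float)+T[:3,3]; q=np.array([p[0],-p[1],-p[2]]); q=K@q; return q[:2]/q[2]
def ray(c,uv):
    K,T=c; d=np.linalg.solve(K,[uv[0],uv[1],1]); d=np.array([d[0],-d[1],-d[2]]); R=T[:3,:3]
    o=-R.T@T[:3,3]; d=R.T@d; return o,d/np.linalg.norm(d)
def onz(c,uv,z):
    o,d=ray(c,uv); return o+d*(z-o[2])/d[2]
def tri(obs):
    A=np.zeros((3,3));b=np.zeros(3)
    for c,uv in obs:
        o,d=ray(c,uv);M=np.eye(3)-np.outer(d,d);A+=M;b+=M@o
    P=np.linalg.solve(A,b)
    return P,[np.linalg.norm(proj(c,P)-uv) for c,uv in obs]
E
python3 - <<'E'
from h import *
import pickle
D={}
for n in ["side","top"]:
    im=optics.grab_frame(n)
    for l in ["rod","cradle","stop","handle","tin","blue_bar","driver"]:
        r=optics.cut_out(n,l)
        for x in r[:2]: print(n,l,round(x["score"],2),np.round(x["extent"],1),x["pixels"].sum())
        if r: D[n,l]=r[0]
    big=cv2.resize(im[{"side":slice(170,260),"top":slice(190,320)}[n],{"side":slice(230,360),"top":slice(190,320)}[n]],None,fx=5,fy=5,interpolation=cv2.INTER_CUBIC)
    cv2.imwrite(f"pics/{n}_fix.png",cv2.resize(big,None,fx=.9,fy=.9))
pickle.dump(D,open("D.pkl","wb"))
print(monitor.state()["time"])
# rod in each view: minAreaRect of mask
for n in ["side","top"]:
    c=cam(n); m=D[n,"rod"]["pixels"]; ys,xs=np.nonzero(m); pts=np.c_[xs,ys].astype(np.float32)
    mu=pts.mean(0); u=np.linalg.svd(pts-mu,full_matrices=False)[2][0]; t=(pts-mu)@u
    a,b=mu+u*t.min(),mu+u*t.max(); print(n,a,b,onz(c,a,.008),onz(c,b,.008))
E
```

```text
side rod 0.8 [359.6 344.1 106.9  64.2] 891
side cradle 0.84 [298.6 230.2  94.3  29.7] 506
side cradle 0.32 [424.5 390.8 104.6  46. ] 2009
side stop 0.64 [346.4 219.2   8.2  21. ] 125
side handle 0.6 [298.9 233.9  94.3  31.8] 487
side tin 0.66 [240.1 207.7  23.1  31.8] 492
side blue_bar 0.76 [423.5 389.6 103.7  42.2] 1958
side driver 0.62 [274.1 184.3  32.2  13. ] 224
top rod 0.57 [397.1 241.1  41.   82.9] 485
top cradle 0.82 [251.7 264.9  13.   81.8] 377
top stop 0.62 [253.5 205.9  11.4   5.6] 48
top handle 0.46 [248.4 211.1  33.   11.1] 207
top tin 0.74 [192.2 308.9  22.1  26.2] 544
top blue_bar 0.71 [457.3 220.   18.8  83. ] 1081
top driver 0.73 [156.4 247.7  18.9  67.4] 419
top driver 0.34 [251.  261.9  13.3  83.9] 332
0.95
side [412.16022 311.26773] [306.3522 374.5885] [ 0.6911289 -0.2393821  0.008    ] [ 0.3895403  -0.30065628  0.008     ]
top [379.87756 196.62476] [416.83957 283.0686 ] [ 0.68796342 -0.24042628  0.008     ] [ 0.43332488 -0.29322566  0.008     ]
```

View pics/side_fix.png

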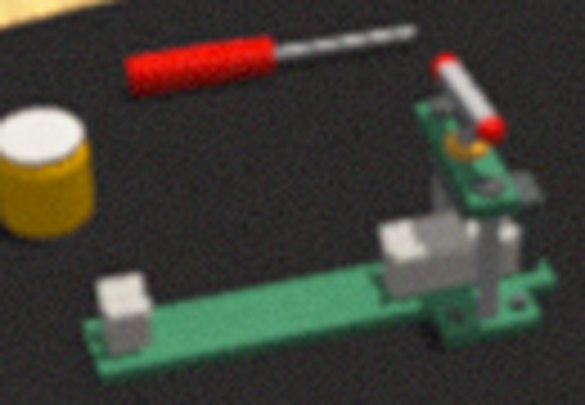

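View pics/top_fix.png

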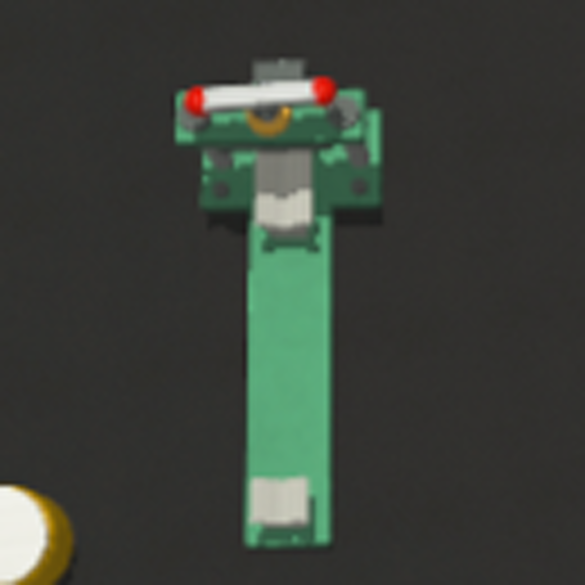

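Run:
```python
from h import *
s,t=cam("side"),cam("top")
for nm,a,b in [("ball+y",(329.1,184.2),(233.3,212.4)),("ball-y",(338.9,198.4),(261.8,210)),("front V top",(257.3,234.9),(252,301.2)),
  ("rear V front-top edge",(230+388/4.5,170+244/4.5),(190+284/4.5,190+215/4.5)),("rodplain",(412.2,311.3),(379.9,196.6))]:
    print(nm,*[np.round(x,4) for x in tri([(s,a),(t,b)])])
```

```text
ball+y [0.6629 0.1521 0.1397] [0.1275 0.1368]
ball-y [0.6573 0.0812 0.1403] [0.1142 0.1185]
front V top [0.4483 0.1445 0.0465] [0.0245 0.0253]
rear V front-top edge [0.613  0.122  0.0435] [1.0078 1.0254]
rodplain [ 0.6889 -0.2406  0.0095] [0.5492 0.4624]
```

```bash
cat >> h.py <<'E'
from scipy.spatial.transform import Rotation as Ro
def tool():
    s=monitor.state(); return s["eef_pos"],Ro.from_euler("xyz",s["orientation"],degrees=True),s
def plan(target,yaw):
    "delta to target pose (tool down) in current tool axes, rotation vec in tool axes, rows needed"
    p,R,s=tool(); d=R.inv().apply(np.asarray(target)-p)
    Rt=Ro.from_euler("xyz",[180,0,yaw],degrees=True); rv=(R.inv()*Rt).as_rotvec()
    n=max(np.abs(d).max()/.04,np.abs(rv).max()/.12)
    print("t",round(s["time"],2),"pos",np.round(p,4),"rpy",np.round(s["orientation"],2),"q7",round(s["joint_pos"][6],1),"F",np.round(s["ft_force"],1),"gap",round(s["finger_gap"],4))
    print("tool d",np.round(d,4),"rot",np.round(rv,4),"rows>=",round(n,2))
    return d,rv
E
python3 - <<'E'
from h import *
K,T=cam("wrist"); c=-T[:3,:3].T@T[:3,3]; p,R,s=tool()
print(c,"tool frame",R.inv().apply(c-p),"view dir tool",R.inv().apply(-T[2,:3]), "img right",R.inv().apply(T[0,:3]))
plan([0.50,0.30,0.25],162.4)
plan([0.50,0.10,0.25],172.5)
E
```

```text
[0.1289879  0.66850711 0.37353364] tool frame [ 0.07896204  0.00126722 -0.16864891] view dir tool [-3.08446282e-01  1.52089645e-04  9.51241751e-01] img right [ 2.37588066e-04  9.99999968e-01 -8.28459062e-05]
t 0.95 pos [0.2039 0.6434 0.2049] rpy [-180.     -0.    162.42] q7 -3.8 F [ 0.5 -0.6 -0.2] gap 0.0853
tool d [-0.386  -0.2379 -0.0451] rot [-0.0001 -0.      0.0003] rows>= 9.65
t 0.95 pos [0.2039 0.6434 0.2049] rpy [-180.     -0.    162.42] q7 -3.8 F [ 0.5 -0.6 -0.2] gap 0.0853
tool d [-0.4465 -0.4286 -0.0451] rot [-1.00e-04 -0.00e+00 -1.76e-01] rows>= 11.16
```

Run:
```python
from h import *
plan([0.54,0.24,0.25],162.4)
```

```text
t 0.95 pos [0.2039 0.6434 0.2049] rpy [-180.     -0.    162.42] q7 -3.8 F [ 0.5 -0.6 -0.2] gap 0.0853
tool d [-0.4423 -0.283  -0.0451] rot [-0.0001 -0.      0.0003] rows>= 11.06
```

{"api": "arm_command", "payload": {"moves": [[1,-0.0276,-0.0177,-0.0028,0,0,0],[1,-0.0276,-0.0177,-0.0028,0,0,0],[1,-0.0276,-0.0177,-0.0028,0,0,0],[1,-0.0276,-0.0177,-0.0028,0,0,0],[1,-0.0276,-0.0177,-0.0028,0,0,0],[1,-0.0276,-0.0177,-0.0028,0,0,0],[1,-0.0276,-0.0177,-0.0028,0,0,0],[1,-0.0276,-0.0177,-0.0028,0,0,0]], "grip_force": 60}}

```text
time: 1.62
eef_pos: [0.3724, 0.4404, 0.2276]
orientation: [180.0, -0.0, 162.4]
ft_force: [1.0, 1.1, -0.7]
finger_gap: 0.085
```

{"api": "arm_command", "payload": {"moves": [[1,-0.0276,-0.0177,-0.0028,0,0,0],[1,-0.0276,-0.0177,-0.0028,0,0,0],[1,-0.0276,-0.0177,-0.0028,0,0,0],[1,-0.0276,-0.0177,-0.0028,0,0,0],[1,-0.0276,-0.0177,-0.0028,0,0,0],[1,-0.0276,-0.0177,-0.0028,0,0,0],[1,-0.0276,-0.0177,-0.0028,0,0,0],[1,-0.0276,-0.0177,-0.0028,0,0,0]]}}

```text
time: 2.28
eef_pos: [0.5401, 0.2387, 0.2501]
orientation: [180.0, 0.0, 162.4]
ft_force: [0.8, 0.6, 0.1]
finger_gap: 0.0856
```

{"api": "arm_command", "payload": {"moves": [[1,0,0,0,0,0,0.12],[1,0,0,0,0,0,0.12],[1,0,0,0,0,0,0.12],[1,0,0,0,0,0,0.12],[1,0,0,0,0,0,0.12],[1,0,0,0,0,0,0.12],[1,0,0,0,0,0,0.12],[1,0,0,0,0,0,0.12]]}}

```text
time: 2.95
eef_pos: [0.5393, 0.2401, 0.2498]
orientation: [180.0, -0.0, 107.1]
ft_force: [0.2, 0.1, 0.0]
finger_gap: 0.0856
```

Run:
```python
from h import *
c=cam("wrist"); im=optics.grab_frame("wrist"); cv2.imwrite("pics/w1.png",im)
import pickle; pickle.dump(c,open("w1.pkl","wb"))
print(monitor.state())
print(proj(c,[.66,.1167,.14]),proj(c,[.561,.13,.048]))
plan([0.54,0.12,0.25],104)
```

```text
{'time': 3.0, 'joint_pos': array([-51.96333871,  15.1687207 ,  26.5766671 , 101.43568253,
        -7.42017764,  65.11957108,  -6.53401242]), 'dq': array([ 1.06922661, -0.17910929, -1.6959787 , -0.10347034,  0.78540699,
       -0.06003364, 15.60358143]), 'joint_torque': array([-2.88157510e-01, -7.01825023e+01,  5.99943861e+00, -4.66770637e+01,
        1.69439320e-01,  1.02052273e-02,  4.61994365e+00]), 'eef_pos': array([0.53926681, 0.24011334, 0.24974455]), 'orientation': array([-1.79999234e+02, -5.26628884e-03,  1.06520663e+02]), 'ft_force': array([-0.44002437, -0.39041471,  0.01844846]), 'moment': array([ 0.03365432,  0.01794749, -0.0381868 ]), 'finger_gap': 0.08523334174247175}
[408.23729462 403.89671576] [300.12670988 305.56884738]
t 3.0 pos [0.5393 0.2401 0.2497] rpy [-1.8000e+02 -1.0000e-02  1.0652e+02] q7 -6.5 F [-0.4 -0.4  0. ] gap 0.0852
tool d [-0.1154 -0.0335 -0.0003] rot [-0.     -0.0001  0.044 ] rows>= 2.88
```

View pics/w1.png

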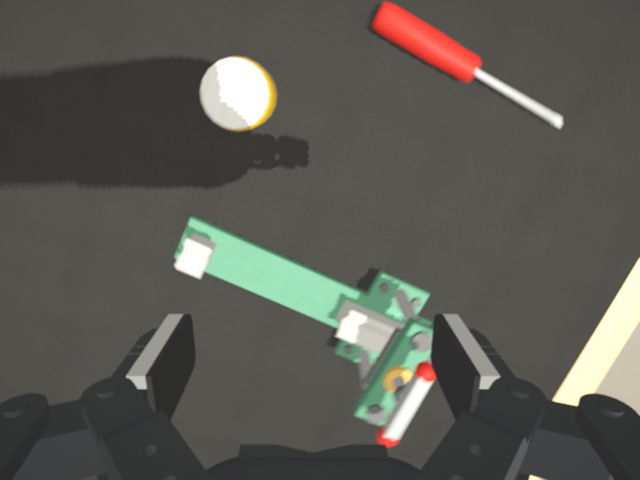

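The handle bar is at (407,404), as predicted, the front V block at (194,257), the rear V at (366,327). I take a second wrist view further on for parallax.

{"api": "arm_command", "payload": {"moves": [[1,-0.03,-0.002,0,0,0,0],[1,-0.03,-0.002,0,0,0,0],[1,-0.03,-0.002,0,0,0,0],[1,-0.03,-0.002,0,0,0,0],[1,0,0,0,0,0,0],[1,0,0,0,0,0,0],[1,0,0,0,0,0,0],[1,0,0,0,0,0,0]]}}

```text
time: 3.67
eef_pos: [0.5674, 0.1243, 0.2497]
orientation: [-180.0, -0.0, 107.6]
ft_force: [0.3, 0.5, -0.4]
finger_gap: 0.0849
```

Run:
```python
from h import *
c=cam("wrist"); im=optics.grab_frame("wrist"); cv2.imwrite("pics/w2.png",im)
import pickle; pickle.dump(c,open("w2.pkl","wb"))
s=monitor.state();print(s["eef_pos"],s["dq"].round(1))
print(proj(c,[.66,.1167,.14]),proj(c,[.561,.13,.048]),proj(c,[.4483,.1445,.0465]))
```

```text
[0.56735694 0.12441012 0.24963554] [-0.1  0.1  0.1 -0.   0.1 -0.  -0.2]
[429.35270519 270.19460295] [306.90049892 188.05660684] [189.30157997 133.85375151]
```

View pics/w2.png

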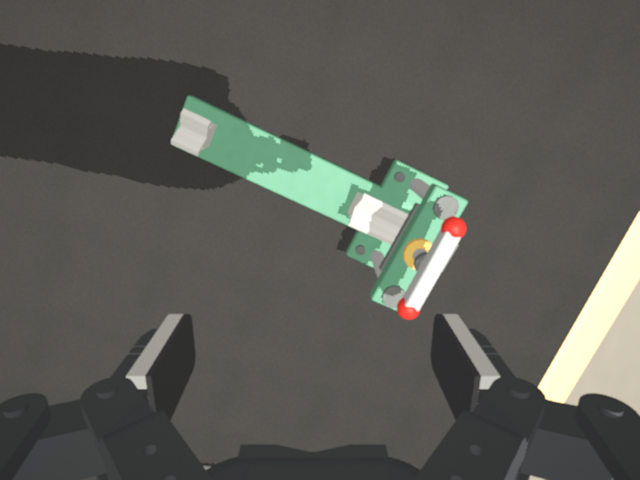

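Run:
```python
from h import *
import pickle
cs={n:pickle.load(open(n+".pkl","rb")) for n in("w1","w2")}
ims={n:cv2.imread(f"pics/{n}.png") for n in cs}
balls={}
for n,im in ims.items():
    hsv=cv2.cvtColor(im,cv2.COLOR_BGR2HSV); m=(((hsv[...,0]<8)|(hsv[...,0]>172))&(hsv[...,1]>150)&(hsv[...,2]>70)).astype(np.uint8)
    k,l,st,ce=cv2.connectedComponentsWithStats(m)
    b=[(ce[i],st[i,4]) for i in range(1,k) if 60<st[i,4]<600]; print(n,b)
    cv2.imwrite(f"pics/{n}_z.png",cv2.resize(im[(210 if n=="w1" else 90):(460 if n=="w1" else 330),160:480],None,fx=2.5,fy=2.5,interpolation=cv2.INTER_CUBIC)[:600])
    balls[n]=sorted([x[0] for x in b if x[0][1]>200],key=lambda a:a[1])
for i in range(2): print(tri([(cs[n],balls[n][i]) for n in cs]))
```

```text
w1 [(array([426.12109375, 371.3359375 ]), np.int32(256)), (array([385.24342105, 440.34210526]), np.int32(152))]
w2 [(array([454.43604651, 226.16569767]), np.int32(344)), (array([406.21551724, 311.27586207]), np.int32(232))]
(array([0.66000769, 0.15403028, 0.14651663]), [np.float64(1.450163466942315), np.float64(1.6317033850157578)])
(array([0.65111766, 0.08464721, 0.14994159]), [np.float64(1.3488191744459164), np.float64(1.5046734269495738)])
```

View pics/w2_z.png

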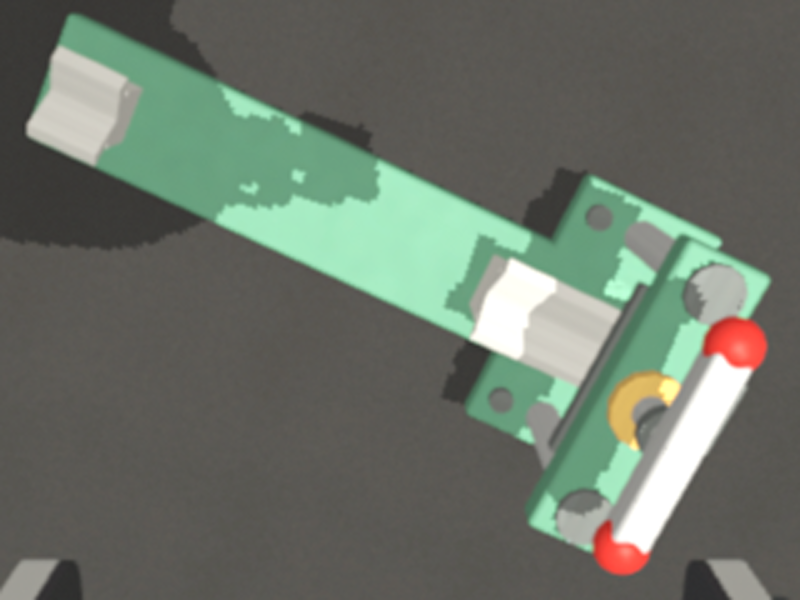

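View pics/w1_z.png

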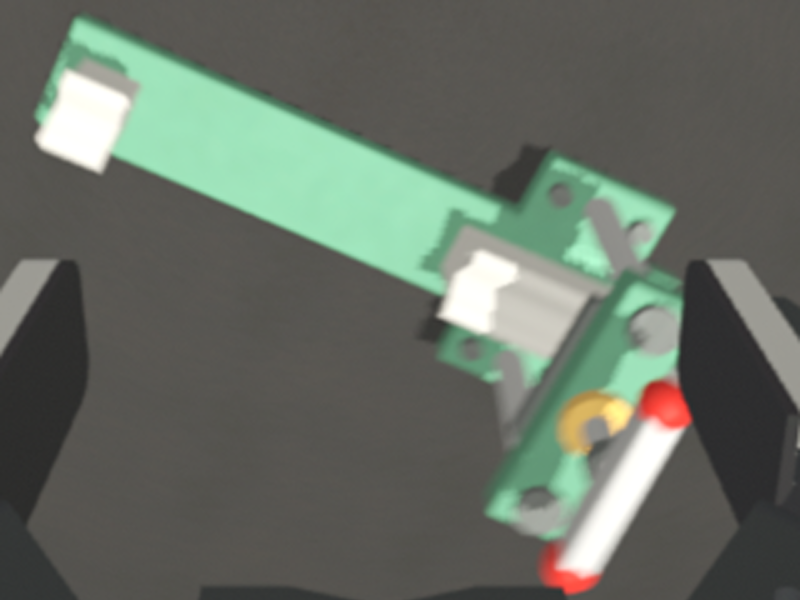

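Run:
```python
from h import *
import pickle
c=pickle.load(open("w2.pkl","rb"))
f=lambda x,y:(160+x/2.5,90+y/2.5)
b1=onz(c,f(736,342),.139);b2=onz(c,f(622,548),.139);print("balls",b1,b2,"mid",(b1+b2)/2,np.linalg.norm(b1-b2),np.degrees(np.arctan2(*(b1-b2)[1::-1])))
v=onz(c,f(78,106.5),.048);r=onz(c,f(485,297.5),.048);h=(b1+b2)/2
print("frontV",v,"rearVfront",r, "d",np.linalg.norm((r-v)[:2]),"yaw",np.degrees(np.arctan2(*(r-v)[1::-1])))
print("yaw V-handle",np.degrees(np.arctan2(*(h-v)[1::-1])),np.linalg.norm((h-v)[:2]))
# base strip edges for yaw
E1=[onz(c,f(*p),.012) for p in [(78,15),(550,243)]]; E2=[onz(c,f(*p),.012) for p in [(95,165),(470,338)]]
for E in(E1,E2): print("edge yaw",np.degrees(np.arctan2(*(E[1]-E[0])[1::-1])))
s,t=cam("side"),cam("top")
print(tri([(s,(329.1,184.2)),(t,(233.3,212.4)),(c,f(736,342))]))
print(tri([(s,(338.9,198.4)),(t,(261.8,210)),(c,f(622,548))]))
print(tri([(s,(257.3,234.9)),(t,(252,301.2)),(c,f(78,106.5))]))
```

```text
balls [0.66454757 0.15244549 0.139     ] [0.65786203 0.0822174  0.139     ] mid [0.6612048  0.11733144 0.139     ] 0.07054559474399309 84.56196647026611
frontV [0.45003941 0.14627264 0.048     ] rearVfront [0.60837076 0.12444426 0.048     ] d 0.15982895126772284 yaw -7.84961150017392
yaw V-handle -7.804030700695302 0.2131394215127864
edge yaw -7.911130507362552
edge yaw -7.7973362239055986
(array([0.66343923, 0.15238622, 0.13952147]), [np.float64(0.012514066145079007), np.float64(0.326266186878295), np.float64(1.2496207661550025)])
(array([0.65766624, 0.08191174, 0.13943655]), [np.float64(0.14741547442809816), np.float64(0.28000126782726875), np.float64(0.6097750301256634)])
(array([0.44880766, 0.14542645, 0.04522378]), [np.float64(0.16590343688186304), np.float64(0.3176809398246923), np.float64(0.7567205514519467)])
```

Run:
```python
from h import *
plan([0.5625,-0.2665,0.20],107.6)
```

```text
t 3.72 pos [0.5674 0.1244 0.2496] rpy [-1.7999e+02 -1.0000e-02  1.0756e+02] q7 6.6 F [ 0.5 -0.3 -0.4] gap 0.0856
tool d [-0.3712 -0.1226  0.0496] rot [-0.0001 -0.0002 -0.0007] rows>= 9.28
```

{"api": "arm_command", "payload": {"moves": [[1,-0.031,-0.0102,0.0041,0,0,0],[1,-0.031,-0.0102,0.0041,0,0,0],[1,-0.031,-0.0102,0.0041,0,0,0],[1,-0.031,-0.0102,0.0041,0,0,0],[1,-0.031,-0.0102,0.0041,0,0,0],[1,-0.031,-0.0102,0.0041,0,0,0],[1,-0.031,-0.0102,0.0041,0,0,0],[1,-0.031,-0.0102,0.0041,0,0,0]]}}

```text
time: 4.38
eef_pos: [0.564, -0.1383, 0.2168]
orientation: [180.0, -0.0, 107.6]
ft_force: [0.5, 0.3, 0.3]
finger_gap: 0.0853
```

{"api": "arm_command", "payload": {"moves": [[1,-0.031,-0.0102,0.0041,0,0,0],[1,-0.031,-0.0102,0.0041,0,0,0],[1,-0.031,-0.0102,0.0041,0,0,0],[1,-0.031,-0.0102,0.0041,0,0,0],[1,0,0,0,0,0,0.12],[1,0,0,0,0,0,0.12],[1,0,0,0,0,0,0.12],[1,0,0,0,0,0,0.12]]}}

```text
time: 5.05
eef_pos: [0.5625, -0.2677, 0.2003]
orientation: [-180.0, -0.0, 79.7]
ft_force: [0.6, 0.6, 0.4]
finger_gap: 0.0857
```

{"api": "arm_command", "payload": {"moves": [[1,0,0,0,0,0,0.12],[1,0,0,0,0,0,0.12],[1,0,0,0,0,0,0.12],[1,0,0,0,0,0,0.12],[1,0,0,0,0,0,0.12],[1,0,0,0,0,0,0.12],[1,0,0,0,0,0,0.12],[1,0,0,0,0,0,0.12]]}}

```text
time: 5.72
eef_pos: [0.5627, -0.2672, 0.2004]
orientation: [-180.0, -0.0, 24.7]
ft_force: [-0.3, 0.6, 0.1]
finger_gap: 0.0854
```

{"api": "arm_command", "payload": {"moves": [[1,0,0,0,0,0,0.12],[1,0,0,0,0,0,0.115],[1,0,0,0,0,0,0],[1,0,0,0,0,0,0],[1,0,0,0,0,0,0]]}}

```text
time: 6.13
eef_pos: [0.5624, -0.2678, 0.2004]
orientation: [-180.0, 0.0, 11.7]
ft_force: [0.4, -0.8, 0.2]
finger_gap: 0.0854
```

Run:
```python
from h import *
c=cam("wrist"); im=optics.grab_frame("wrist"); cv2.imwrite("pics/w3.png",im)
import pickle; pickle.dump(c,open("w3.pkl","wb"))
plan([0.5625,-0.2665,0.05],11.7); print(monitor.state()["dq"].round(1),monitor.state()["joint_pos"].round(1))
print(proj(c,[.6889,-.2406,.008]),proj(c,[.5625,-.2665,.008]))
```

```text
t 6.18 pos [ 0.5623 -0.268   0.2005] rpy [-179.99   -0.     11.68] q7 -31.2 F [-1.3  0.7  0.2] gap 0.0851
tool d [ 0.0005 -0.0014  0.1505] rot [-0.0002 -0.     -0.0003] rows>= 3.76
[ 0.4 -0.2  0.1 -0.1 -0.1  0.1 -0.7] [-23.1  31.2  60.6 101.6 -29.9  65.1 -31.2]
[312.80213609  38.52797447] [312.34297796 197.35813451]
```

View pics/w3.png

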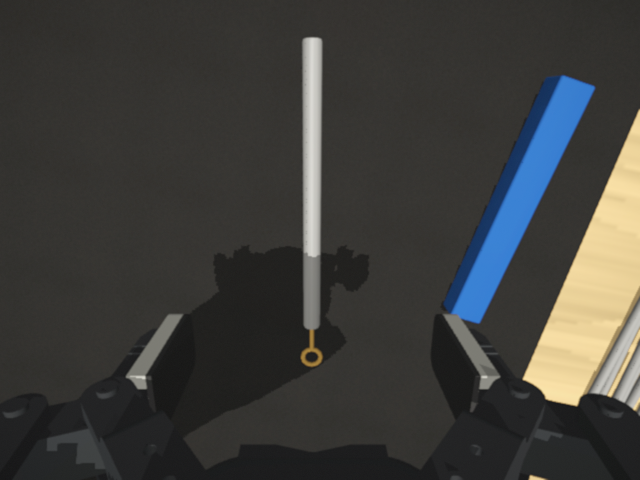

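Run:
```python
from h import *
import pickle
c=pickle.load(open("w3.pkl","rb")); im=cv2.imread("pics/w3.png")
g=cv2.cvtColor(im,cv2.COLOR_BGR2GRAY)
for r in (60,120,180,240,300):
    row=g[r,280:345].astype(int); x=np.nonzero(row>85)[0]+280; print(r,x.min(),x.max(),end="; ")
a=onz(c,(312.5,40),.010);b=onz(c,(311.5,328),.006); print(a,b,np.linalg.norm(a-b),(a+b)/2,np.degrees(np.arctan2(*(a-b)[1::-1])))
s,t=cam("side"),cam("top")
print(tri([(s,(412,311.5)),(t,(379.9,197)),(c,(312.5,40))]))
```

```text
60 302 322; 120 302 321; 180 303 320; 240 303 320; 300 304 319; [ 0.68754255 -0.24063698  0.01      ] [ 0.43175865 -0.29281524  0.006     ] 0.2610823150987187 [ 0.5596506  -0.26672611  0.008     ] 11.529773386517652
(array([ 0.68791659, -0.24063395,  0.00911183]), [np.float64(0.7095005799722066), np.float64(0.5096873920850639), np.float64(0.35413753878825865)])
```

{"api": "arm_command", "payload": {"moves": [[1,-0.002,-0.0018,0.03,0,0,0],[1,0,0,0.03,0,0,0],[1,0,0,0.03,0,0,0],[1,0,0,0.03,0,0,0.002],[1,0,0,0.03,0,0,0],[1,0,0,0.03,0,0,0],[1,0,0,0.01,0,0,0],[1,0,0,0,0,0,0]]}}

```text
time: 6.85
eef_pos: [0.5585, -0.2665, 0.0087]
orientation: [-179.9, 0.2, 11.4]
ft_force: [-0.7, 0.9, -0.2]
finger_gap: 0.0856
```

{"api": "arm_command", "payload": {"moves": [[1,0,0,0.005,0,0,0],[1,0,0,0.001,0,0,0],[-0.3,0,0,0,0,0,0],[-0.3,0,0,0,0,0,0],[-0.3,0,0,0,0,0,0]]}}

```text
time: 7.27
eef_pos: [0.5604, -0.2671, 0.0054]
orientation: [180.0, -0.1, 11.4]
ft_force: [0.0, -0.3, -0.4]
finger_gap: 0.0516
```

Run:
```python
from h import *
im=optics.grab_frame("wrist"); cv2.imwrite("pics/w4.png",im)
plan([0.5597,-0.2667,0.003],11.5)
```

```text
t 7.32 pos [ 0.5602 -0.267   0.0053] rpy [ 1.7998e+02 -5.0000e-02  1.1350e+01] q7 -21.8 F [ 0.1 -0.1 -0.9] gap 0.044
tool d [-0.0005 -0.0004  0.0023] rot [ 0.0004 -0.0009 -0.0026] rows>= 0.06
```

View pics/w4.png

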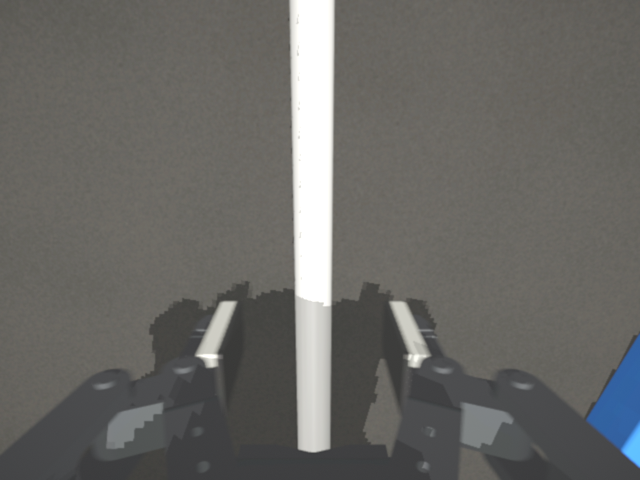

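The tube (columns 296–330) lies centred between the pads (235 and 392). I close now.

{"api": "arm_command", "payload": {"moves": [[-1,0,0,0.002,0,0,0],[-1,0,0,0,0,0,0],[-1,0,0,0,0,0,0],[-1,0,0,0,0,0,0],[-1,0,0,0,0,0,0],[-1,0,0,0,0,0,0]], "grip_force": 60}}

```text
time: 7.82
eef_pos: [0.5598, -0.267, 0.0025]
orientation: [180.0, 0.0, 11.3]
ft_force: [-1.1, -0.0, 0.7]
finger_gap: -0.0001
```

Run:
```python
from h import *
plan([0.5597,-0.2667,0.003],11.5)
```

```text
t 7.82 pos [ 0.5598 -0.267   0.0025] rpy [1.800e+02 1.000e-02 1.133e+01] q7 -21.7 F [-1.1 -0.   0.7] gap -0.0001
tool d [ 0.     -0.0003 -0.0005] rot [ 0.      0.0001 -0.003 ] rows>= 0.02
```

Run:
```python
from h import *
for n in("wrist","side"):
    im=optics.grab_frame(n); cv2.imwrite(f"pics/{n}5.png",im)
print(monitor.state()["finger_gap"])
```

```text
-0.00011509049135354297
```

View pics/wrist5.png

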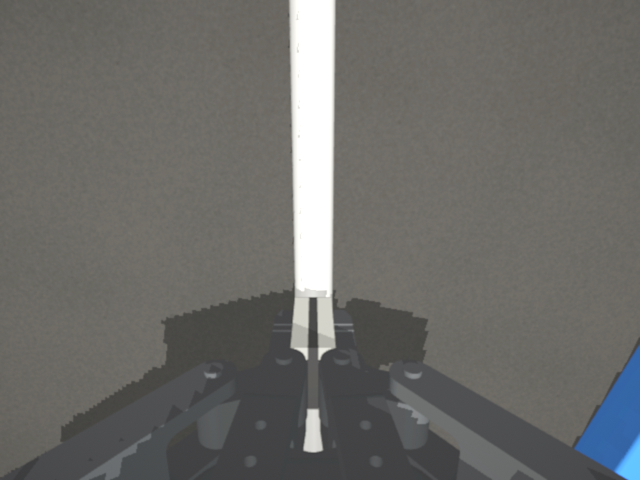

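View pics/side5.png

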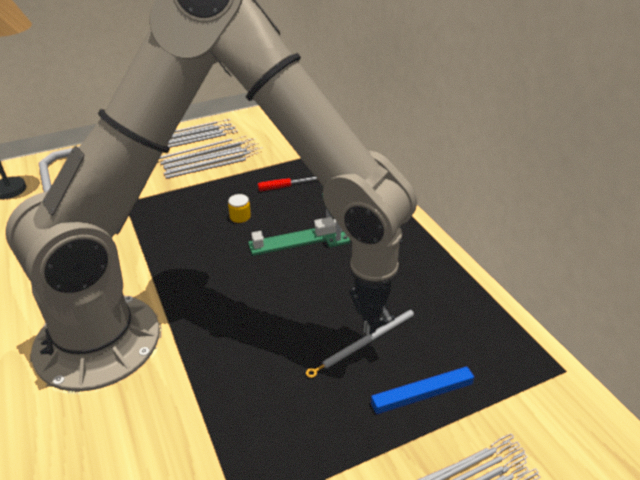

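Run:
```python
import cv2
a=cv2.imread("pics/wrist5.png");b=cv2.imread("pics/side5.png")
cv2.imwrite("pics/z5.png",cv2.resize(a[270:470,210:420],None,fx=3,fy=3,interpolation=cv2.INTER_CUBIC))
cv2.imwrite("pics/z5b.png",cv2.resize(b[260:390,290:430],None,fx=4.5,fy=4.5,interpolation=cv2.INTER_CUBIC))
```

```text
(no output)
```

View pics/z5.png

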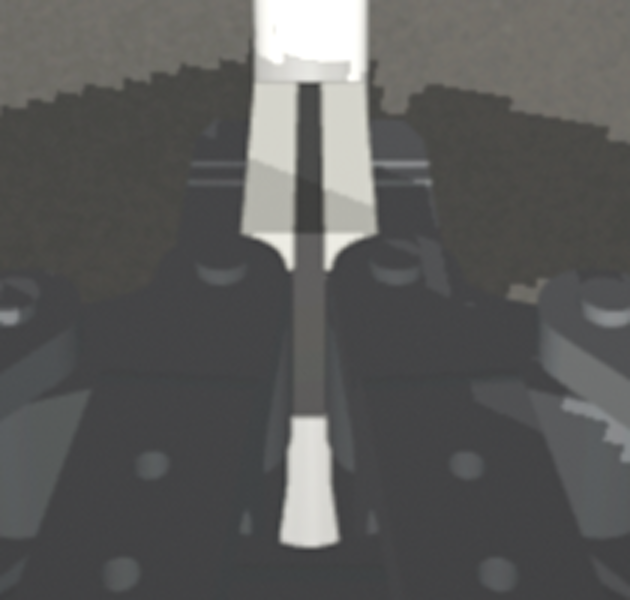

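View pics/z5b.png

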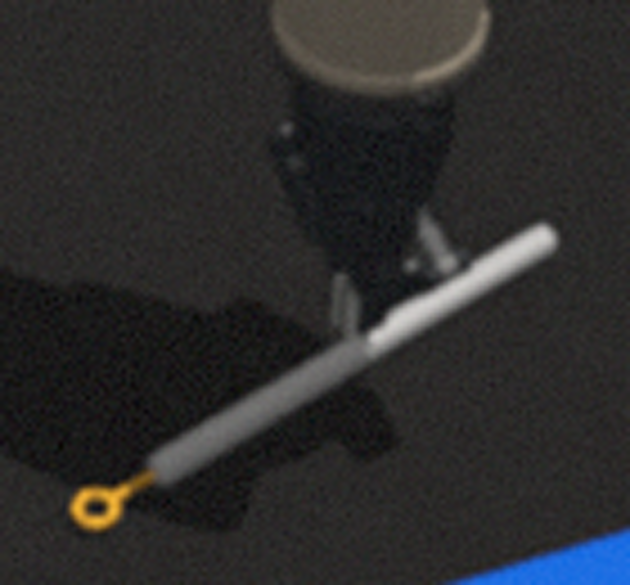

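Run:
```python
from h import *
p,R,s=tool(); c=cam("wrist")
for z in (0,.005,.01,.016,.02,.03,.04): 
    q=p+R.apply([0,0,-z]); l=proj(c,q+R.apply([.011,.0,0])); print(round(q[2],4),proj(c,q),"front edge",l, "8mm px",proj(c,q+R.apply([.011,.008,0]))[0]-l[0])
print("tube top along",[proj(c,[.5597+.98*a,-.2667+.2*a,.016]).round(0) for a in (-.02,0,.011,.02)])
s_=cam("side"); print(proj(s_,p),proj(s_,p+[0,0,.02]))
```

```text
0.0025 [315.02292951 290.63787509] front edge [315.07438726 267.91314217] 8mm px 18.132194126838385
0.0075 [315.08602354 295.56153781] front edge [315.14007502 272.31993186] 8mm px 18.619925059788955
0.0125 [315.15253829 300.75214339] front edge [315.20939429 276.97034843] 8mm px 19.13461985787319
0.0185 [315.23727622 307.36482865] front edge [315.29780957 282.9018578 ] 8mm px 19.791102244846968
0.0225 [315.29700652 312.02599686] front edge [315.36020245 287.087604  ] 8mm px 20.25436852323122
0.0325 [315.45904501 324.67097904] front edge [315.5297582  298.46257757] 8mm px 21.51331741491066
0.0425 [315.64206665 338.95342105] front edge [315.72178912 311.3453411 ] 8mm px 22.939143621500648
tube top along [array([314., 346.]), array([314., 305.]), array([314., 280.]), array([314., 260.])]
[368.88661211 339.15544446] [369.29368956 333.20482834]
```

{"api": "arm_command", "payload": {"moves": [[-1,0,0,-0.015,0,0,0],[-1,0,0,-0.015,0,0,0],[-1,0,0,-0.015,0,0,0],[-1,0,0,-0.015,0,0,0],[-1,0,0,0,0,0,0],[-1,0,0,0,0,0,0]]}}

```text
time: 8.42
eef_pos: [0.5606, -0.2671, 0.0643]
orientation: [180.0, -0.1, 11.4]
ft_force: [0.0, 0.1, -1.0]
finger_gap: 0.0003
```

Run:
```python
from h import *
p,R,s=tool(); print(p,s["finger_gap"],s["ft_force"])
for n,b in(("wrist",(200,410,150,470)),("side",(260,390,290,430))):
    c=cam(n); im=optics.grab_frame(n); cv2.imwrite(f"pics/{n}6.png",im)
    for d,col in ((0,(0,0,255)),(-.019,(0,255,255)),(-.03,(255,0,255))):
        q=proj(c,p+R.apply([0,0,d])); cv2.circle(im,tuple(int(round(v)) for v in q),1,col,-1)
        print(n,d,q)
    k=2.5 if n=="wrist" else 4.5
    cv2.imwrite(f"pics/{n}6z.png",cv2.resize(im[b[0]:b[1],b[2]:b[3]],None,fx=k,fy=k,interpolation=cv2.INTER_NEAREST)[:600,:800])
```

```text
[ 0.56063826 -0.26706119  0.06425182] 0.00026117928295402984 [ 0.04104718  0.11770388 -0.96521639]
wrist 0 [314.92136618 290.60672472]
wrist -0.019 [315.1703477  310.80366676]
wrist -0.03 [315.3407906  324.62969439]
side 0 [370.50666337 320.28125726]
side -0.019 [370.90092339 314.28485669]
side -0.03 [371.13260676 310.7611255 ]
```

View pics/wrist6z.png

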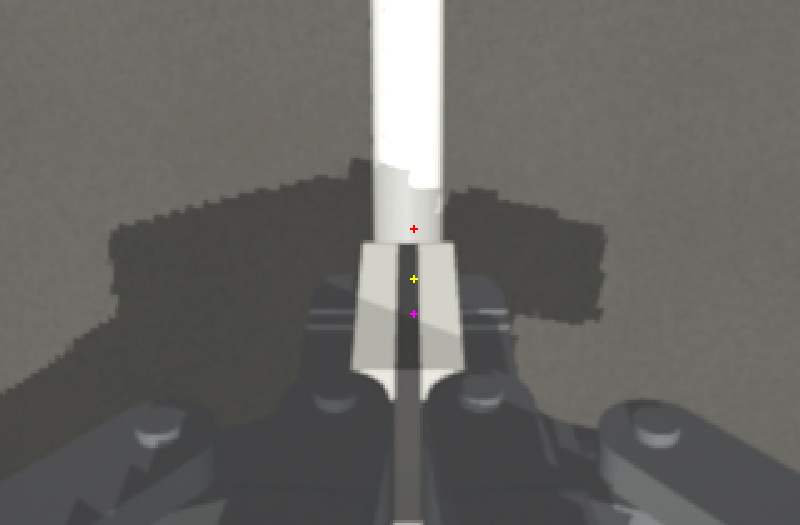

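View pics/side6z.png

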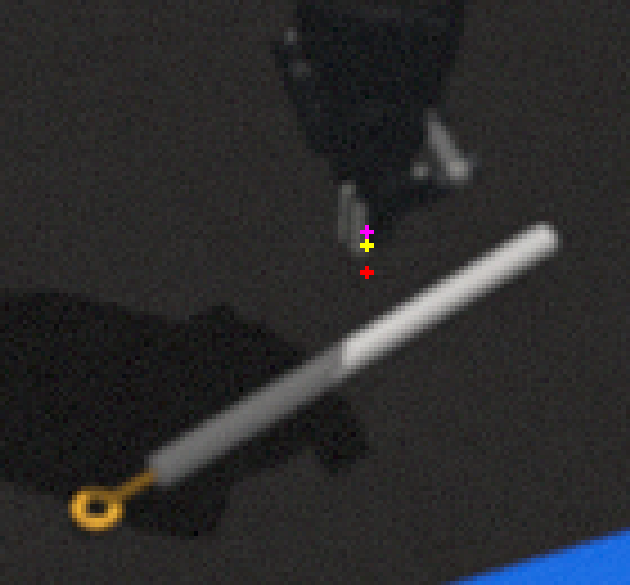

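Run:
```python
from h import *
p,R,s=tool(); c=cam("side"); im=cv2.imread("pics/side6.png")
z=cv2.resize(im[270:340,340:410],None,fx=8,fy=8,interpolation=cv2.INTER_CUBIC)
z=np.clip(z.astype(float)*1.6,0,255).astype(np.uint8)
for d,col in ((-.02,(0,255,255)),(-.03,(255,0,255))):
    q=np.array([proj(c,p+R.apply([x,y,d])) for x,y in((.011,-.008),(.011,.008),(-.011,.008),(-.011,-.008))])
    cv2.polylines(z,[((q-[340,270]+.5)*8).round().astype(np.int32)],True,col,1)
cv2.imwrite("pics/side6zz.png",z)
```

```text
(no output)
```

View pics/side6zz.png

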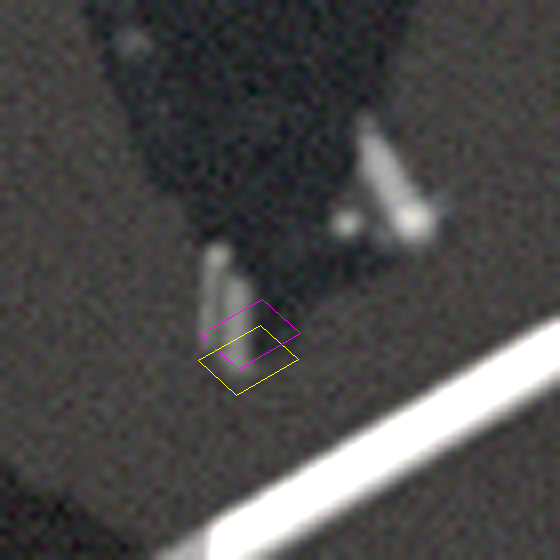

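The tube stayed put. Both views agree that the pads' tips really end 30 mm behind the reported TCP: wrist row 297 rather than 268, and the side-view overlay matches. I'll therefore treat the tips as TCP z + 0.030 and grasp again.

{"api": "arm_command", "payload": {"moves": [[0.4,0,0,0,0,0,0],[0.4,0,0,0,0,0,0],[0.4,0,0,0,0,0,0],[0.4,0,0,0,0,0,0],[0.4,0,0,0.015,0,0,-0.003],[0.4,0,0,0.015,0,0,0],[0.4,0,0,0.015,0,0,0],[0.4,0,0,0,0,0,0]]}}

```text
time: 9.18
eef_pos: [0.558, -0.266, 0.0139]
orientation: [-179.9, 0.2, 11.5]
ft_force: [-1.1, 1.8, -0.6]
finger_gap: 0.0597
```

{"api": "arm_command", "payload": {"moves": [[0.2,0,0,0.015,0,0,0],[0.2,0,0,0.015,0,0,0],[0.0,0,0,0.008,0,0,0],[0.0,0,0,0.004,0,0,0],[-0.3,0,0,0.0,0,0,0],[-0.3,0,0,0,0,0,0]]}}

```text
time: 9.68
eef_pos: [0.5599, -0.2675, -0.0245]
orientation: [180.0, -0.0, 11.5]
ft_force: [0.3, 0.0, -0.2]
finger_gap: 0.03
```

Run:
```python
from h import *
im=optics.grab_frame("wrist"); cv2.imwrite("pics/w7.png",im)
plan([0.5597,-0.2667,-0.027],11.5)
```

```text
t 9.73 pos [ 0.5598 -0.2673 -0.0244] rpy [179.99  -0.    11.49] q7 -20.1 F [-0.5 -0.1 -0.1] gap 0.0299
tool d [-0.     -0.0006  0.0026] rot [ 0.0002 -0.     -0.0002] rows>= 0.06
```

View pics/w7.png

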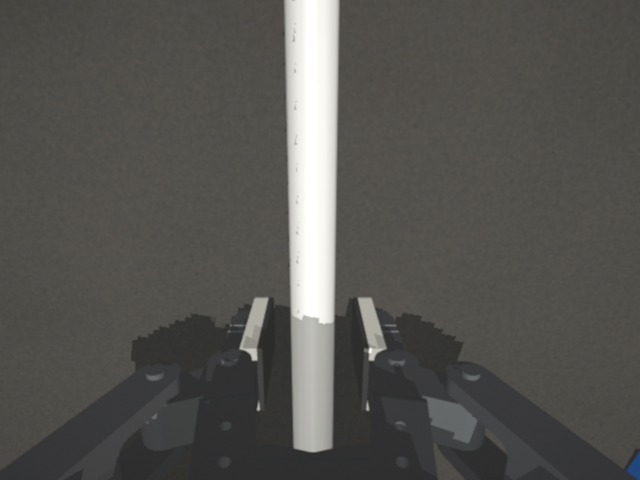

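The pads (270 and 350) straddle the tube (292–334). I go down 2.5 mm and close.

{"api": "arm_command", "payload": {"moves": [[-0.4,0,0,0.0025,0,0,0],[-1,0,0,0,0,0,0],[-1,0,0,0,0,0,0],[-1,0,0,0,0,0,0],[-1,0,0,0,0,0,0],[-1,0,0,0,0,0,0]], "grip_force": 60}}

```text
time: 10.23
eef_pos: [0.5614, -0.2693, -0.024]
orientation: [179.8, -0.2, 11.4]
ft_force: [-6.3, -0.6, 40.4]
finger_gap: 0.0135
```

{"api": "arm_command", "payload": {"moves": [[-1,0,0,-0.003,0,0,0],[-1,0,0,-0.003,0,0,0]]}}

```text
time: 10.4
eef_pos: [0.56, -0.2671, -0.0205]
orientation: [180.0, -0.0, 11.5]
ft_force: [0.3, -0.3, -1.0]
finger_gap: 0.014
```

{"api": "arm_command", "payload": {"moves": [[-1,0,0,-0.01,0,0,0],[-1,0,0,-0.01,0,0,0],[-1,0,0,-0.015,0,0,0],[-1,0,0,-0.015,0,0,0],[-1,0,0,0,0,0,0],[-1,0,0,0,0,0,0]]}}

```text
time: 10.9
eef_pos: [0.5606, -0.2671, 0.0305]
orientation: [180.0, -0.1, 11.5]
ft_force: [-0.6, -0.7, -1.7]
finger_gap: 0.0134
```

Run:
```python
from h import *
p,R,s=tool(); print(p,s["orientation"],s["finger_gap"],s["ft_force"],s["moment"])
for n in("wrist","side"):
    im=optics.grab_frame(n); cv2.imwrite(f"pics/{n}8.png",im)
cv2.imwrite("pics/side8z.png",cv2.resize(im[230:390,270:450],None,fx=3.5,fy=3.5,interpolation=cv2.INTER_CUBIC))
```

```text
[ 0.56059071 -0.26710287  0.03048994] [ 1.79952076e+02 -1.07992480e-01  1.15231223e+01] 0.013354643547661815 [-0.62836499 -0.69026942 -1.70916409] [ 0.01953955 -0.01478029  0.05726535]
```

View pics/wrist8.png

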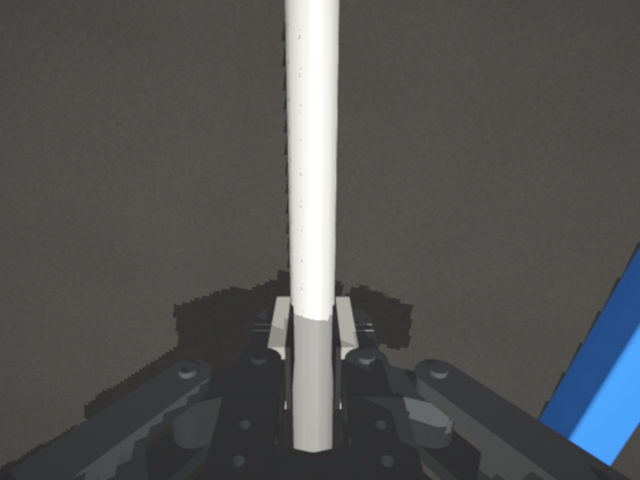

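View pics/side8z.png

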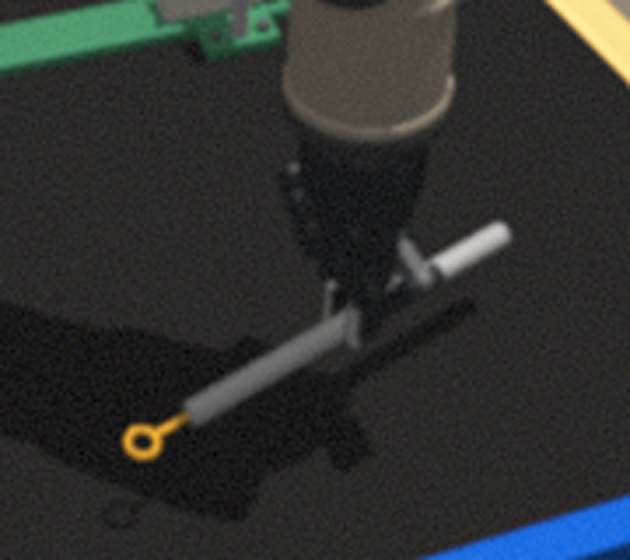

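{"api": "arm_command", "payload": {"moves": [[-1,0,0,-0.02,0,0,0.056],[-1,0,0,-0.02,0,0,0.056],[-1,0,0,-0.02,0,0,0.056],[-1,0,0,-0.02,0,0,0.056],[-1,0,0,-0.01,0,0,0.056],[-1,0,0,0,0,0,0.057],[-1,0,0,0,0,0,0],[-1,0,0,0,0,0,0]]}}

```text
time: 11.67
eef_pos: [0.5595, -0.2667, 0.1184]
orientation: [180.0, 0.1, -7.7]
ft_force: [0.9, 0.3, -1.7]
finger_gap: 0.0138
```

Run:
```python
from h import *
plan([0.4867,0.1409,0.11],-7.8); print(monitor.state()["joint_pos"].round(1))
```

```text
t 11.67 pos [ 0.5595 -0.2667  0.1184] rpy [ 1.7999e+02  7.0000e-02 -7.7000e+00] q7 -43.1 F [ 0.9  0.3 -1.7] gap 0.0138
tool d [-0.1267 -0.3942  0.0085] rot [0.0001 0.0011 0.0018] rows>= 9.86
[-22.2  38.5  60.5 106.2 -39.1  59.2 -43.1]
```

{"api": "arm_command", "payload": {"moves": [[-1,-0.0085,-0.0263,0,0,0,0],[-1,-0.0085,-0.0263,0,0,0,0],[-1,-0.0085,-0.0263,0,0,0,0],[-1,-0.0085,-0.0263,0,0,0,0],[-1,-0.0085,-0.0263,0,0,0,0],[-1,-0.0085,-0.0263,0,0,0,0],[-1,-0.0085,-0.0263,0,0,0,0],[-1,-0.0085,-0.0263,0,0,0,0]]}}

```text
time: 12.33
eef_pos: [0.5202, -0.0481, 0.1185]
orientation: [180.0, 0.1, -7.7]
ft_force: [1.0, 0.5, -1.0]
finger_gap: 0.0137
```

{"api": "arm_command", "payload": {"moves": [[-1,-0.0085,-0.0263,0,0,0,0],[-1,-0.0085,-0.0263,0,0,0,0],[-1,-0.0085,-0.0263,0,0,0,0],[-1,-0.0085,-0.0263,0,0,0,0],[-1,-0.0085,-0.0263,0,0,0,0],[-1,-0.0085,-0.0263,0,0,0,0],[-1,0,-0.026,0,0,0,0],[-1,0,0,0,0,0,0]]}}

```text
time: 13.0
eef_pos: [0.4952, 0.1448, 0.1181]
orientation: [180.0, 0.1, -7.3]
ft_force: [0.4, 0.7, -1.7]
finger_gap: 0.0135
```

{"api": "arm_command", "payload": {"moves": [[-1,0,0,0.015,0,0,0],[-1,0,0,0.015,0,0,0],[-1,0,0,0.01,0,0,0],[-1,0,0,0,0,0,0],[-1,0,0,0,0,0,0]]}}

```text
time: 13.42
eef_pos: [0.4952, 0.1391, 0.0788]
orientation: [180.0, 0.0, -7.8]
ft_force: [0.1, -0.1, -1.1]
finger_gap: 0.0136
```

Run:
```python
from h import *
plan([0.4867,0.1409,0.017],-7.8); print(monitor.state()["joint_pos"].round(1))
for n in("wrist","side","top"):
    im=optics.grab_frame(n); cv2.imwrite(f"pics/{n}9.png",im)
    if n=="side": cv2.imwrite("pics/side9z.png",cv2.resize(im[150:270,220:380],None,fx=5,fy=5,interpolation=cv2.INTER_CUBIC))
    if n=="top": cv2.imwrite("pics/top9z.png",cv2.resize(im[190:340,180:330],None,fx=4,fy=4,interpolation=cv2.INTER_CUBIC))
```

```text
t 13.42 pos [0.4952 0.1391 0.0788] rpy [ 1.7995e+02  5.0000e-02 -7.8100e+00] q7 -76.9 F [ 0.1 -0.1 -1.1] gap 0.0136
tool d [-0.0086 -0.0007  0.0618] rot [ 0.0009  0.0009 -0.0001] rows>= 1.55
[-72.5  36.8  67.3 121.3 -44.3  52.1 -76.9]
```

View pics/wrist9.png

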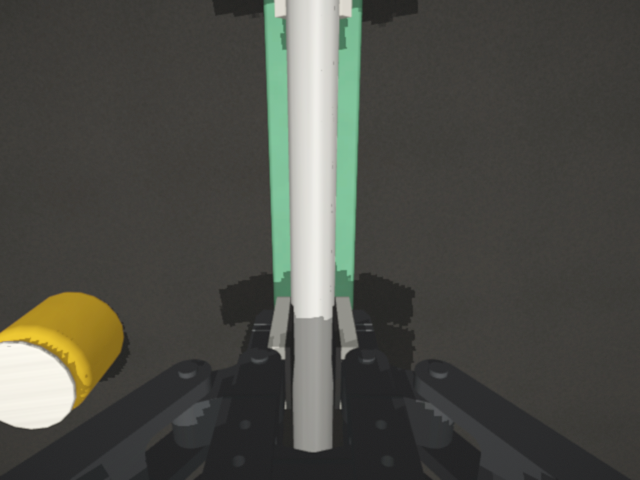

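View pics/side9z.png

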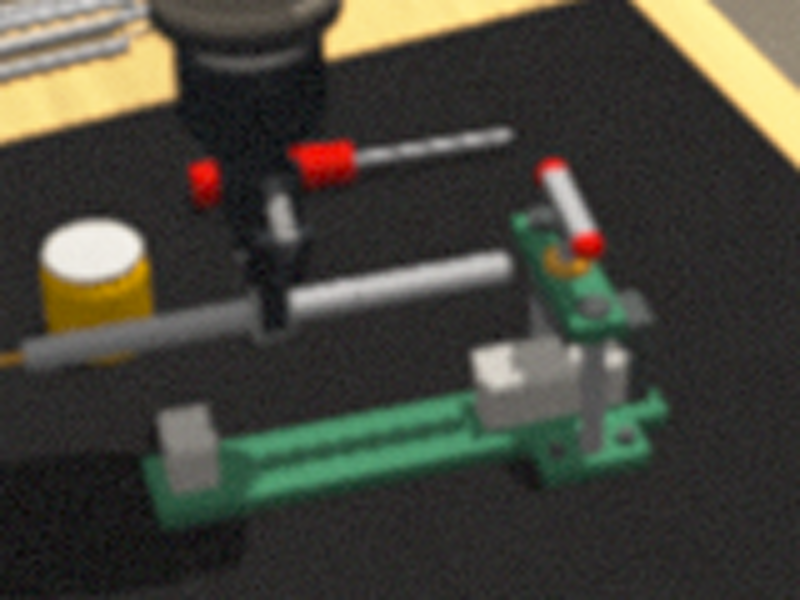

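View pics/top9z.png

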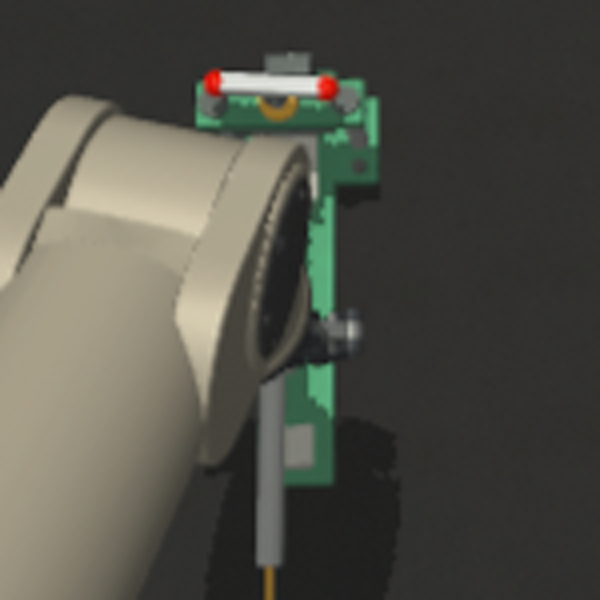

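The tube (290–337 at row 150) is centred over the green base strip (270–358), parallel to it, with its end short of the bridge. I lower it and watch the force.

{"api": "arm_command", "payload": {"moves": [[-1,0,0,0.015,0,0,0],[-1,0,0,0.015,0,0,0],[-1,0,0,0.015,0,0,0],[-1,0,0,0,0,0,0]]}}

```text
time: 13.9
eef_pos: [0.4946, 0.1396, 0.0327]
orientation: [179.9, 0.1, -7.8]
ft_force: [-0.5, -0.7, -1.7]
finger_gap: 0.0136
```

{"api": "arm_command", "payload": {"moves": [[-1,0,0,0.004,0,0,0],[-1,0,0,0.004,0,0,0],[-1,0,0,0,0,0,0]]}}

```text
time: 14.15
eef_pos: [0.4956, 0.1398, 0.0262]
orientation: [-180.0, -0.0, -7.8]
ft_force: [-0.2, 0.7, -1.5]
finger_gap: 0.0138
```

{"api": "arm_command", "payload": {"moves": [[-1,0,0,0.003,0,0,0],[-1,0,0,0.002,0,0,0],[-1,0,0,0,0,0,0]]}}

```text
time: 14.4
eef_pos: [0.4954, 0.1398, 0.0209]
orientation: [-180.0, 0.0, -7.8]
ft_force: [-0.5, -0.6, -1.2]
finger_gap: 0.0137
```

{"api": "arm_command", "payload": {"moves": [[-1,0,0,0.0015,0,0,0],[-1,0,0,0,0,0,0],[-1,0,0,0,0,0,0]]}}

```text
time: 14.65
eef_pos: [0.4955, 0.1397, 0.0195]
orientation: [180.0, 0.0, -7.8]
ft_force: [0.1, -0.5, -2.3]
finger_gap: 0.0137
```

{"api": "arm_command", "payload": {"moves": [[-1,0,0,0.0015,0,0,0],[-1,0,0,0,0,0,0],[-1,0,0,0,0,0,0]]}}

```text
time: 14.9
eef_pos: [0.4954, 0.1397, 0.018]
orientation: [180.0, 0.0, -7.8]
ft_force: [-0.2, -0.6, -1.7]
finger_gap: 0.0136
```

{"api": "arm_command", "payload": {"moves": [[-1,0,0,0.001,0,0,0],[-1,0,0,0,0,0,0],[-1,0,0,0,0,0,0]]}}

```text
time: 15.15
eef_pos: [0.4955, 0.1396, 0.017]
orientation: [180.0, 0.0, -7.8]
ft_force: [0.2, -0.3, -2.4]
finger_gap: 0.0137
```

{"api": "arm_command", "payload": {"moves": [[-1,0,0,0.001,0,0,0],[-1,0,0,0,0,0,0],[-1,0,0,0,0,0,0]]}}

```text
time: 15.4
eef_pos: [0.4956, 0.1391, 0.0163]
orientation: [180.0, -0.0, -7.8]
ft_force: [-1.4, -3.0, 6.5]
finger_gap: 0.0139
```

{"api": "arm_command", "payload": {"moves": [[-1,0,0,0.001,0,0,0],[-1,0,0,0,0,0,0],[-1,0,0,0,0,0,0]]}}

```text
time: 15.65
eef_pos: [0.4956, 0.1387, 0.0157]
orientation: [180.0, -0.0, -7.9]
ft_force: [-5.4, -4.7, 19.9]
finger_gap: 0.0136
```

Run:
```python
from h import *
plan([0.4955,.1396,.016],-7.8); print(monitor.state()["joint_pos"].round(1))
for n in("wrist","side"):
    im=optics.grab_frame(n); cv2.imwrite(f"pics/{n}10.png",im)
    if n=="side": cv2.imwrite("pics/side10z.png",cv2.resize(im[150:270,220:380],None,fx=5,fy=5,interpolation=cv2.INTER_CUBIC))
```

```text
t 15.65 pos [0.4956 0.1387 0.0157] rpy [ 1.7999e+02 -2.0000e-02 -7.8600e+00] q7 -72.2 F [-5.4 -4.7 19.9] gap 0.0136
tool d [-0.0003 -0.0009 -0.0003] rot [ 0.0002 -0.0004 -0.0011] rows>= 0.02
[-66.9  40.7  59.2 123.2 -51.1  46.  -72.2]
```

View pics/wrist10.png

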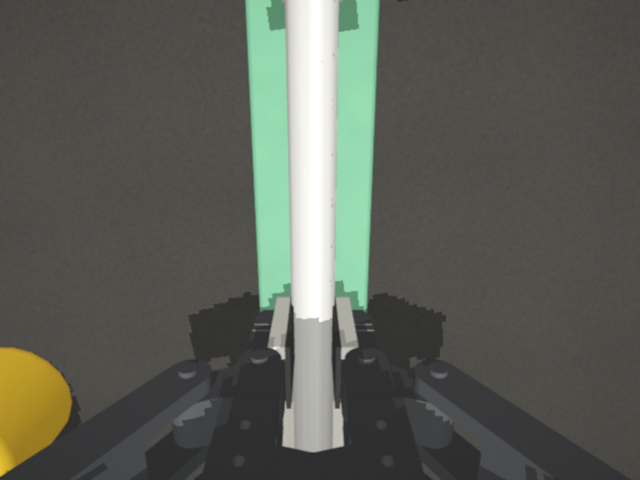

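View pics/side10z.png

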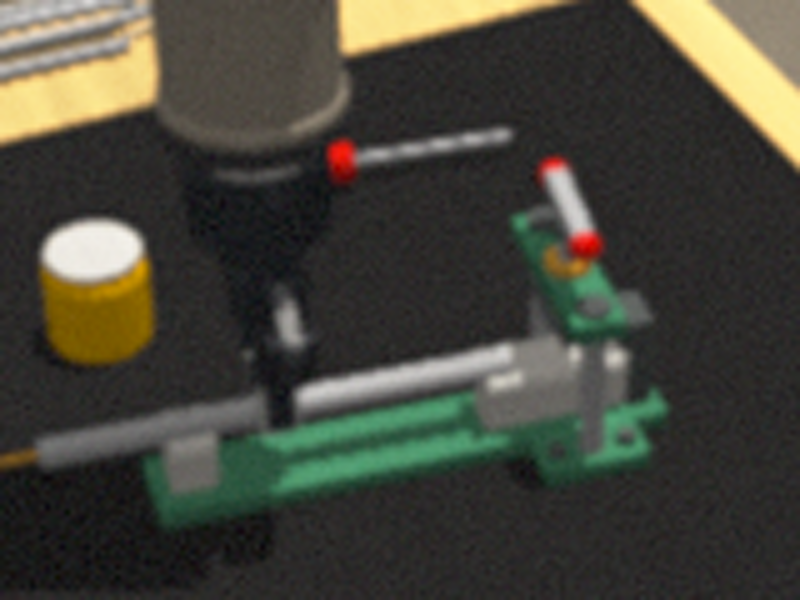

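The tube sits in both V grooves (contact force about 20 N). I ease off 1 mm and slide.

{"api": "arm_command", "payload": {"moves": [[-1,0,0,-0.001,0,0,0],[-1,0,0,0,0,0,0],[-1,0.008,0,0,0,0,0],[-1,0.008,0,0,0,0,0],[-1,0.004,0,0,0,0,0],[-1,0,0,0,0,0,0]]}}

```text
time: 16.25
eef_pos: [0.5157, 0.136, 0.016]
orientation: [179.9, -0.0, -7.8]
ft_force: [-0.1, -6.2, 2.0]
finger_gap: 0.0135
```

{"api": "arm_command", "payload": {"moves": [[-1,0.008,0,0,0,0,0],[-1,0.008,0,0,0,0,0],[-1,0.008,0,0,0,0,0],[-1,0.004,0,0,0,0,0],[-1,0,0,0,0,0,0],[-1,0,0,0,0,0,0]]}}

```text
time: 16.75
eef_pos: [0.5434, 0.1323, 0.016]
orientation: [179.9, -0.0, -7.8]
ft_force: [1.1, -5.6, 0.8]
finger_gap: 0.0132
```

Run:
```python
from h import *
plan([0.561,.1307,.016],-7.8); print(monitor.state()["joint_pos"].round(1))
im=optics.grab_frame("side"); cv2.imwrite("pics/side11z.png",cv2.resize(im[150:270,220:380],None,fx=5,fy=5,interpolation=cv2.INTER_CUBIC))
```

```text
t 16.75 pos [0.5434 0.1323 0.016 ] rpy [ 1.7995e+02 -4.0000e-02 -7.8500e+00] q7 -71.8 F [ 1.1 -5.6  0.8] gap 0.0132
tool d [ 0.0176 -0.0008  0.    ] rot [ 0.0009 -0.0007 -0.0009] rows>= 0.44
[-62.1  43.5  58.  117.5 -50.8  48.8 -71.8]
```

View pics/side11z.png

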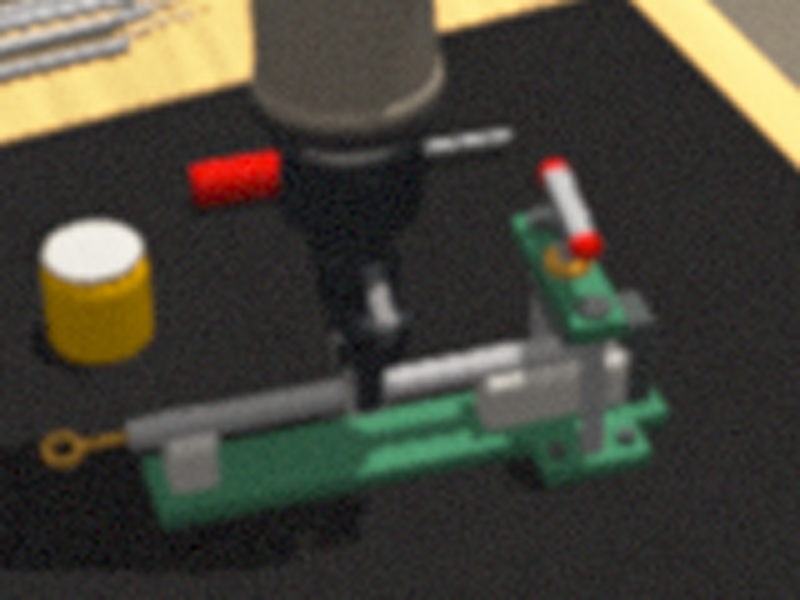

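{"api": "arm_command", "payload": {"moves": [[-1,0.005,0.0008,0,0,0,0],[-1,0.005,0,0,0,0,0],[-1,0.002,0,0,0,0,0],[-1,0,0,0,0,0,0]]}}

```text
time: 17.13
eef_pos: [0.5547, 0.1307, 0.016]
orientation: [180.0, 0.0, -7.8]
ft_force: [-0.8, -2.4, 3.4]
finger_gap: 0.0135
```

{"api": "arm_command", "payload": {"moves": [[-1,0.0015,0,0,0,0,0],[-1,0,0,0,0,0,0],[-1,0,0,0,0,0,0]]}}

```text
time: 17.38
eef_pos: [0.5555, 0.1306, 0.0159]
orientation: [-180.0, 0.1, -7.8]
ft_force: [-5.8, -1.9, 8.0]
finger_gap: 0.0137
```

{"api": "arm_command", "payload": {"moves": [[-1,0.0015,0,0,0,0,0],[-1,0,0,0,0,0,0],[-1,0,0,0,0,0,0]]}}

```text
time: 17.63
eef_pos: [0.5569, 0.1304, 0.0159]
orientation: [-180.0, 0.1, -7.8]
ft_force: [-5.6, -1.1, 8.5]
finger_gap: 0.0136
```

{"api": "arm_command", "payload": {"moves": [[-1,0.0015,0,-0.0003,0,0,0],[-1,0,0,0,0,0,0],[-1,0,0,0,0,0,0]]}}

```text
time: 17.88
eef_pos: [0.5587, 0.1303, 0.0161]
orientation: [180.0, 0.1, -7.8]
ft_force: [-4.2, -1.2, 2.3]
finger_gap: 0.0135
```

{"api": "arm_command", "payload": {"moves": [[-1,0.0015,0,0,0,0,0],[-1,0,0,0,0,0,0],[-1,0,0,0,0,0,0]]}}

```text
time: 18.13
eef_pos: [0.5588, 0.1301, 0.0159]
orientation: [-180.0, 0.2, -7.8]
ft_force: [-13.0, -0.8, 9.6]
finger_gap: 0.0136
```

{"api": "arm_command", "payload": {"moves": [[-1,0.001,0,0,0,0,0],[-1,0,0,0,0,0,0],[-1,0,0,0,0,0,0]]}}

```text
time: 18.38
eef_pos: [0.5589, 0.1302, 0.0158]
orientation: [-180.0, 0.3, -7.8]
ft_force: [-20.7, 0.1, 16.0]
finger_gap: 0.0138
```

Contact with the stop: the TCP stalls at x = 0.5589 and the force rises to -20 N. I ease off and check before opening.

{"api": "arm_command", "payload": {"moves": [[-1,-0.0013,0,0,0,0,0],[-1,-0.0003,0,0,0,0,0],[-1,0,0,0,0,0,0]]}}

```text
time: 18.63
eef_pos: [0.5588, 0.1301, 0.016]
orientation: [180.0, 0.1, -7.8]
ft_force: [-9.5, -1.3, 5.6]
finger_gap: 0.0135
```

Run:
```python
from h import *
plan([0.561,.1307,.016],-7.8)
for n in("side","top"):
    im=optics.grab_frame(n)
    if n=="side": cv2.imwrite("pics/side12z.png",cv2.resize(im[150:270,220:380],None,fx=5,fy=5,interpolation=cv2.INTER_CUBIC))
    else: cv2.imwrite("pics/top12z.png",cv2.resize(im[190:340,180:330],None,fx=4,fy=4,interpolation=cv2.INTER_CUBIC))
```

```text
t 18.63 pos [0.5588 0.1301 0.016 ] rpy [ 1.80e+02  1.30e-01 -7.79e+00] q7 -71.7 F [-9.5 -1.3  5.6] gap 0.0135
tool d [ 0.0021 -0.0009 -0.    ] rot [0.0001 0.0022 0.0001] rows>= 0.05
```

View pics/side12z.png

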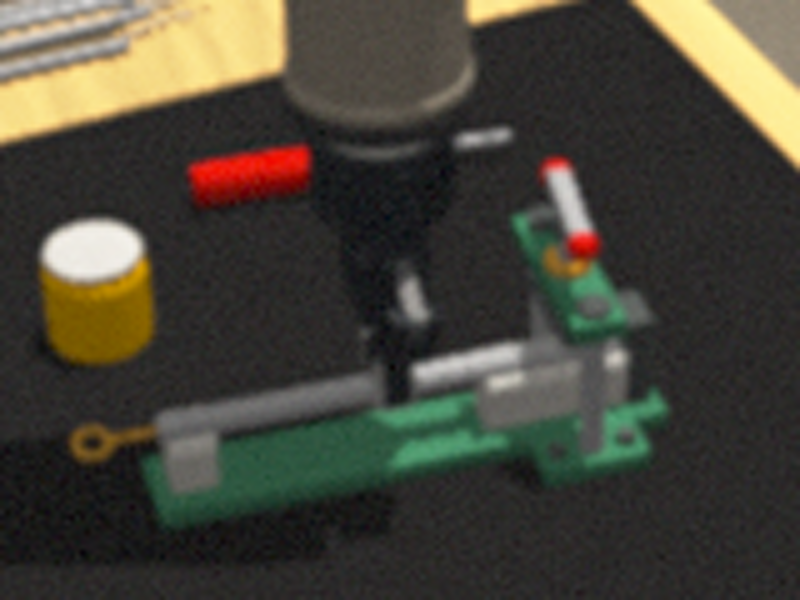

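View pics/top12z.png

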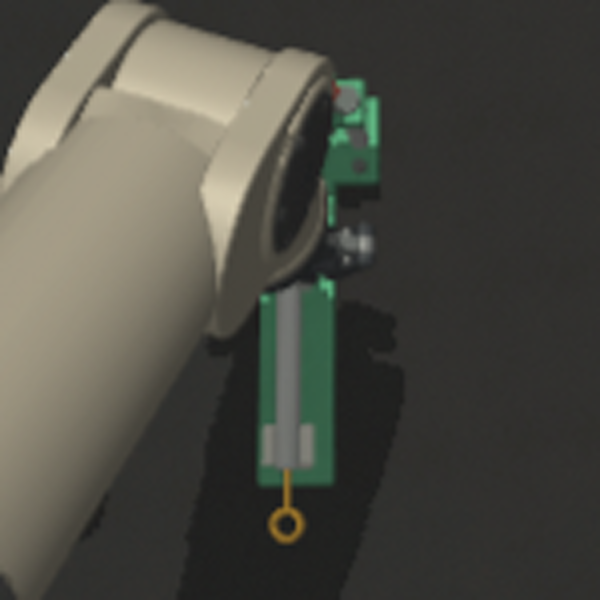

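The tube is seated: its rear end lies about 5 mm past the front V, as it must. I release and lift.

{"api": "arm_command", "payload": {"moves": [[-0.2,0,0,0,0,0,0],[0.0,0,0,0,0,0,0],[0.0,0,0,0,0,0,0],[0.0,0,0,0,0,0,0],[0.0,0,0,0,0,0,0]]}}

```text
time: 19.15
eef_pos: [0.5603, 0.1301, 0.0164]
orientation: [-180.0, -0.0, -7.8]
ft_force: [-0.1, 0.8, 0.4]
finger_gap: 0.0427
```

{"api": "arm_command", "payload": {"moves": [[0.0,0,0,-0.01,0,0,0],[0.0,0,0,-0.02,0,0,0],[0.0,0,0,-0.03,0,0,0],[0.0,0,0,-0.035,0,0,0],[0.0,0,0,-0.035,0,0,0],[0.0,0,0,-0.035,0,0,0],[0.0,0,0,-0.015,0,0,0],[0.0,0,0,0,0,0,0]]}}

```text
time: 19.82
eef_pos: [0.5617, 0.1299, 0.2001]
orientation: [-179.9, -0.2, -7.8]
ft_force: [0.5, 0.2, 0.8]
finger_gap: 0.0425
```

Run:
```python
from h import *
plan([0.661,.117,.19],84.5)
print(monitor.state()["joint_pos"].round(1),monitor.state()["moment"])
for n in("side","wrist"):
    im=optics.grab_frame(n); cv2.imwrite(f"pics/{n}13.png",im)
    if n=="side": cv2.imwrite("pics/side13z.png",cv2.resize(im[150:270,220:380],None,fx=5,fy=5,interpolation=cv2.INTER_CUBIC))
```

```text
t 19.82 pos [0.5617 0.1299 0.2001] rpy [-179.86   -0.23   -7.82] q7 -82.1 F [0.5 0.2 0.8] gap 0.0425
tool d [ 0.1001 -0.0007  0.0105] rot [ 1.3000e-03 -5.0000e-03 -1.6113e+00] rows>= 13.43
[-71.3  33.6  73.9 108.  -35.7  66.1 -82.1] [0.0778306  0.02445613 0.01210694]
```

View pics/side13z.png

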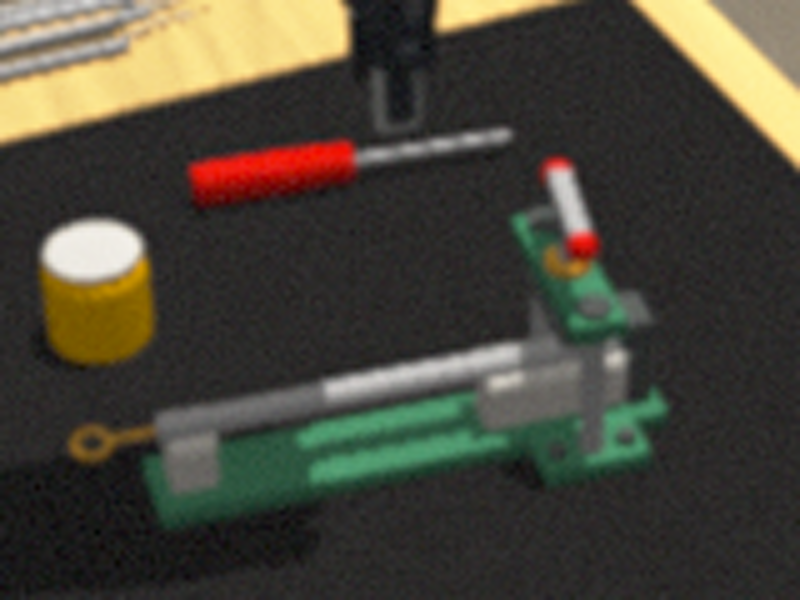

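View pics/wrist13.png

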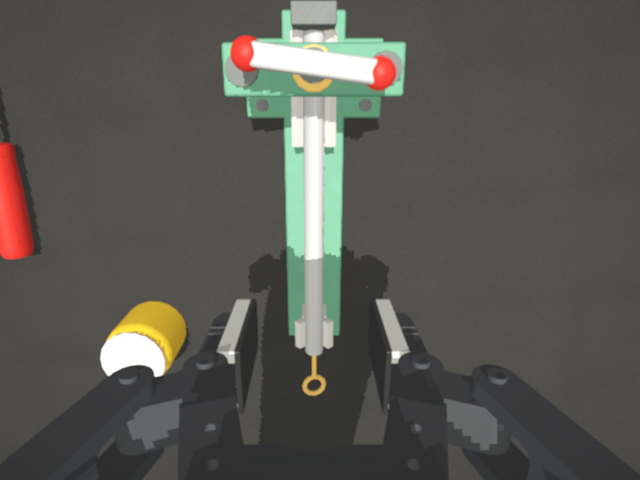

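Run:
```python
from h import *
c=cam("wrist"); im=cv2.imread("pics/wrist13.png")
hsv=cv2.cvtColor(im,cv2.COLOR_BGR2HSV); m=(((hsv[...,0]<8)|(hsv[...,0]>172))&(hsv[...,1]>150)&(hsv[...,2]>70)).astype(np.uint8)
m[110:]=0
k,l,st,ce=cv2.connectedComponentsWithStats(m); print(st[1:],ce[1:])
# ball circle centres via enclosing circle
P=[]
for i in range(1,k):
    if st[i,4]<100: continue
    ys,xs=np.nonzero(l==i); (x,y),r=cv2.minEnclosingCircle(np.c_[xs,ys].astype(np.float32)); print(x,y,r); P.append(onz(c,(x,y),.139))
print(P,(P[0]+P[1])/2,np.linalg.norm(P[0]-P[1]),np.degrees(np.arctan2(*(P[0]-P[1])[1::-1])))
for r in (150,200,230): print(r,[onz(c,(x,r),.048)[:2].round(4) for x in (314,)])
s=cam("side");print(tri([(c,(245,51)),(s,(220+558/5,150+168/5))]),tri([(c,(381,72)),(s,(220+582/5,150+244/5))]))
```

```text
[[231  35  25  37 630]
 [369  56  27  34 566]] [[242.34444444  52.2015873 ]
 [383.18551237  73.59717314]]
246.5608367919922 52.712928771972656 18.343711853027344
378.9244689941406 72.80215454101562 16.92997169494629
[array([0.66794728, 0.15054188, 0.139     ]), array([0.6494815, 0.0851339, 0.139    ])] [0.65871439 0.11783789 0.139     ] 0.06796461132745236 74.23472445495632
150 [array([0.6061, 0.1244])]
200 [array([0.5677, 0.1296])]
230 [array([0.5432, 0.1329])]
(array([0.6692501 , 0.15067992, 0.14066398]), [np.float64(1.4848279348400448), np.float64(0.2583409199374656)]) (array([0.65030889, 0.0838427 , 0.13934858]), [np.float64(1.4035985233723727), np.float64(0.25471009583820364)])
```

Run:
```python
import cv2
im=cv2.imread("pics/wrist13.png")
a=cv2.resize(im[0:130,210:420],None,fx=3.8,fy=3.8,interpolation=cv2.INTER_CUBIC)
b=cv2.resize(im[300:400,260:370],None,fx=5,fy=5,interpolation=cv2.INTER_CUBIC)
cv2.imwrite("pics/a13.png",a);cv2.imwrite("pics/b13.png",b)
```

```text
(no output)
```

View pics/a13.png

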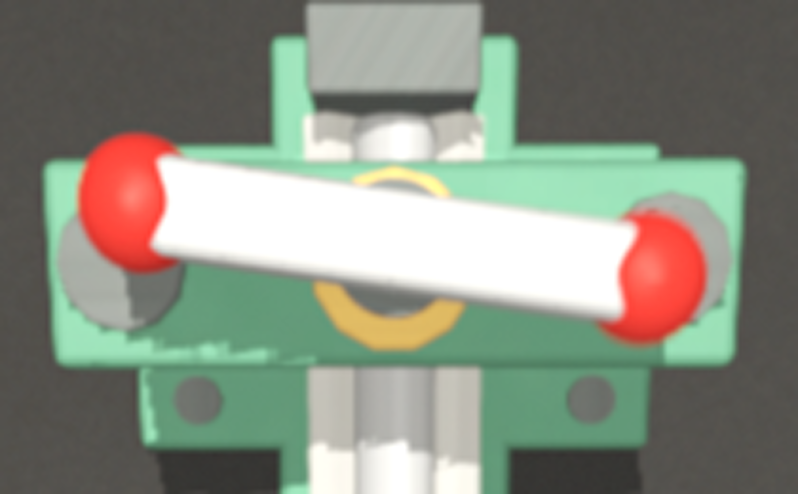

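View pics/b13.png

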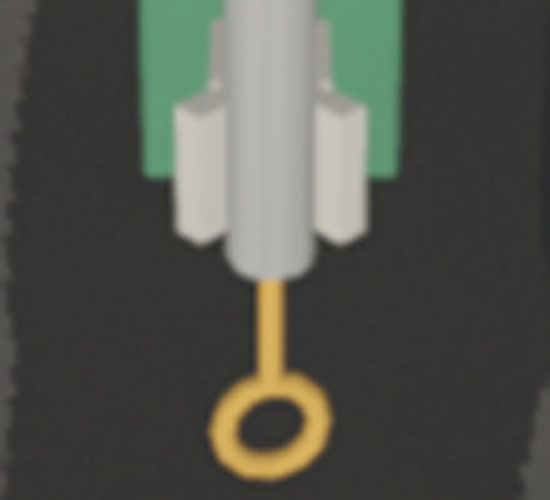

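The tube end (zoomed row 117) coincides with the rear V's end (115), i.e. the stop face, and its rear end stands 5 mm past the front V. The handle was nudged about 10° clockwise during the slide and is now at 74°. I turn to the handle.

{"api": "arm_command", "payload": {"moves": [[0.0,0,0,0,0,0,-0.12],[0.0,0,0,0,0,0,-0.12],[0.0,0,0,0,0,0,-0.12],[0.0,0,0,0,0,0,-0.12],[0.0,0,0,0,0,0,-0.12],[0.0,0,0,0,0,0,-0.12],[0.0,0,0,0,0,0,-0.12],[0.0,0,0,0,0,0,-0.12]]}}

```text
time: 20.58
eef_pos: [0.5594, 0.1299, 0.1953]
orientation: [-180.0, 0.1, 47.5]
ft_force: [0.3, 0.3, 0.5]
finger_gap: 0.0427
```

{"api": "arm_command", "payload": {"moves": [[0.0,0,0,0,0,0,-0.12],[0.0,0,0,0,0,0,-0.12],[0.0,0,0,0,0,0,-0.12],[0.0,0,0,0,0,0,-0.11],[0.0,0,0,0,0,0,0],[0.0,0,0,0,0,0,0]]}}

```text
time: 21.08
eef_pos: [0.5597, 0.1298, 0.1957]
orientation: [-179.9, 0.0, 73.9]
ft_force: [0.1, -0.4, 0.6]
finger_gap: 0.043
```

Run:
```python
from h import *
plan([0.6597,.1173,.20],74.2)
print(monitor.state()["joint_pos"].round(1),monitor.state()["moment"])
```

```text
t 21.08 pos [0.5597 0.1298 0.1957] rpy [-1.7993e+02  2.0000e-02  7.3910e+01] q7 -15.9 F [ 0.1 -0.4  0.6] gap 0.043
tool d [ 0.0157  0.0996 -0.0045] rot [-0.0011  0.0004 -0.0051] rows>= 2.49
[-60.1  21.8  52.1 107.8 -19.8  60.  -15.9] [-0.03647927  0.01536076 -0.00613812]
```

{"api": "arm_command", "payload": {"moves": [[0.0,0.004,0.025,0,0,0,0],[0.0,0.004,0.025,0,0,0,0],[0.0,0.004,0.025,0,0,0,0],[0.0,0.0037,0.0246,0,0,0,-0.005],[0.0,0,0,0,0,0,0],[0.0,0,0,0,0,0,0],[0.0,0,0,0,0,0,0]]}}

```text
time: 21.67
eef_pos: [0.6596, 0.1176, 0.1955]
orientation: [-179.9, 0.1, 74.2]
ft_force: [0.1, 0.3, -0.2]
finger_gap: 0.0425
```

Run:
```python
from h import *
c=cam("wrist"); im=optics.grab_frame("wrist"); cv2.imwrite("pics/w14.png",im)
plan([0.6597,.1173,.10],74.2)
print(monitor.state()["joint_pos"].round(1),monitor.state()["moment"])
hsv=cv2.cvtColor(im,cv2.COLOR_BGR2HSV); m=(((hsv[...,0]<8)|(hsv[...,0]>172))&(hsv[...,1]>150)&(hsv[...,2]>70)).astype(np.uint8)
k,l,st,ce=cv2.connectedComponentsWithStats(m); P=[]
for i in range(1,k):
    if st[i,4]<200: continue
    ys,xs=np.nonzero(l==i); (x,y),r=cv2.minEnclosingCircle(np.c_[xs,ys].astype(np.float32)); print(x,y,r,st[i]); P.append(onz(c,(x,y),.139)); print(P[-1])
```

```text
t 21.72 pos [0.6595 0.1179 0.1958] rpy [-1.7995e+02  4.0000e-02  7.4300e+01] q7 -9.4 F [-0.  -0.7 -0.4] gap 0.0428
tool d [-0.0004  0.0005  0.0958] rot [-0.0009  0.0006  0.0017] rows>= 2.4
[-48.8  31.6  48.2  95.1 -25.5  65.1  -9.4] [-0.0064924   0.09644492  0.01008004]
311.7215881347656 191.5170440673828 14.776599884033203 [298 177  29  26 585]
[0.66851284 0.1504971  0.139     ]
312.0238037109375 303.807373046875 14.33629322052002 [298 296  29  23 370]
[0.64988175 0.08390533 0.139     ]
```

View pics/w14.png

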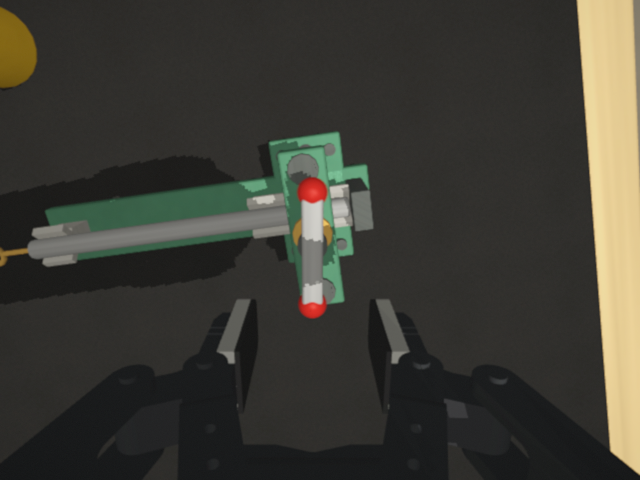

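The bar is aligned (balls at (312,191) and (312,304)) and centred between the pads. I descend.

{"api": "arm_command", "payload": {"moves": [[0.0,0,0,0.02,0,0,0],[0.0,-0.0005,0.0005,0.02,0,0,0],[0.0,0,0,0.02,0,0,0],[0.0,0,0,0.02,0,0,0],[0.0,0,0,0.01,0,0,0],[0.0,0,0,0.006,0,0,0],[0.0,0,0,0,0,0,0],[0.0,0,0,0,0,0,0]]}}

```text
time: 22.38
eef_pos: [0.6608, 0.1174, 0.1011]
orientation: [180.0, -0.0, 74.4]
ft_force: [0.6, 0.4, 0.1]
finger_gap: 0.0427
```

Run:
```python
from h import *
plan([0.6592,.1172,.099],74.4)
print(monitor.state()["moment"])
for n in("side","wrist"):
    im=optics.grab_frame(n); cv2.imwrite(f"pics/{n}15.png",im)
    if n=="side": cv2.imwrite("pics/side15z.png",cv2.resize(im[150:270,260:380],None,fx=5,fy=5,interpolation=cv2.INTER_CUBIC))
```

```text
t 22.38 pos [0.6608 0.1174 0.1011] rpy [ 1.7997e+02 -2.0000e-02  7.4400e+01] q7 -5.8 F [0.6 0.4 0.1] gap 0.0427
tool d [-0.0006 -0.0015  0.0021] rot [ 0.0005 -0.0003  0.0001] rows>= 0.05
[0.04356242 0.01086868 0.00980248]
```

View pics/side15z.png

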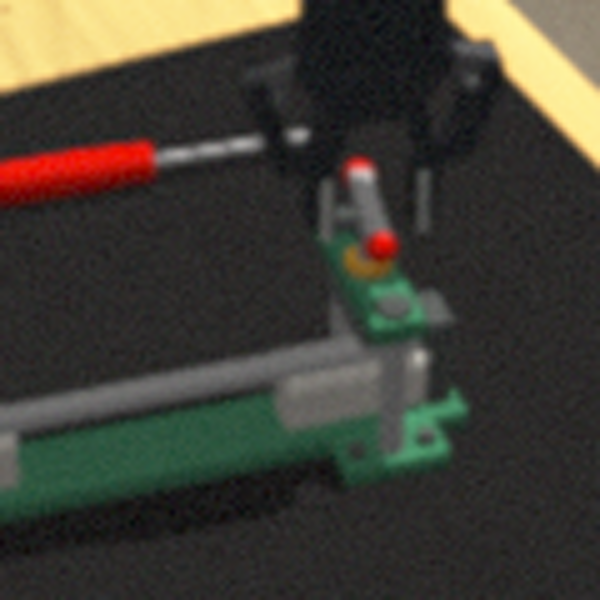

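View pics/wrist15.png

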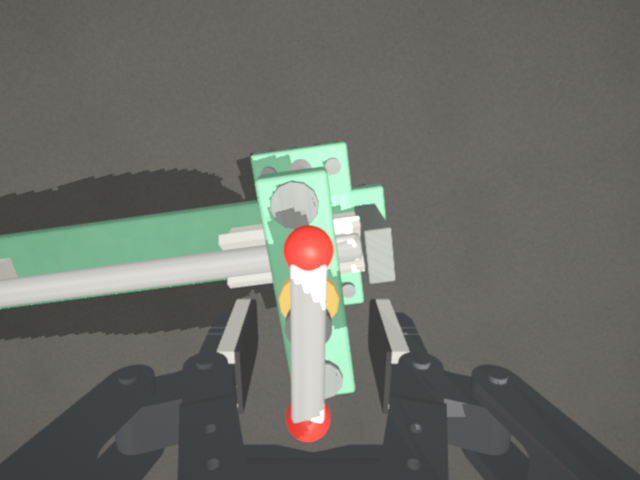

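{"api": "arm_command", "payload": {"moves": [[-0.3,-0.0006,-0.0013,0.001,0,0,0],[-0.6,0,0,0,0,0,0],[-1,0,0,0,0,0,0],[-1,0,0,0,0,0,0],[-1,0,0,0,0,0,0],[-1,0,0,0,0,0,0],[-1,0,0,0,0,0,0]], "grip_force": 50}}

```text
time: 23.07
eef_pos: [0.6593, 0.1171, 0.0998]
orientation: [180.0, -0.0, 74.4]
ft_force: [-2.6, 0.6, 5.8]
finger_gap: 0.0113
```

```bash
cat > st.py <<'E'
from h import *
s=monitor.state(); p=s["eef_pos"]
# moment at tool; also about screw axis
F=s["ft_force"]; r=np.array([0.6595,0.1172,.139])-p
print("t",round(s["time"],2),"pos",p.round(4),"rpy",s["orientation"].round(2),"F",F.round(1),"M",s["moment"].round(3),"Mz axis",round(s["moment"][2]-(r[0]*F[1]-r[1]*F[0]),3),"gap",round(s["finger_gap"],4),"q",s["joint_pos"].round(1))
E
python3 st.py
```

```text
t 23.07 pos [0.6593 0.1171 0.0998] rpy [ 1.7999e+02 -2.0000e-02  7.4400e+01] F [-2.6  0.6  5.8] M [ 0.065  0.525 -0.243] Mz axis -0.244 gap 0.0113 q [-45.9  36.9  44.   99.7 -30.3  55.9  -5.7]
```

{"api": "arm_command", "payload": {"moves": [[-1,0,0,0,0,0,0.05],[-1,0,0,0,0,0,0.05],[-1,0,0,0,0,0,0.05],[-1,0,0,0,0,0,0.05]]}}

```text
time: 23.4
eef_pos: [0.6593, 0.1171, 0.0998]
orientation: [180.0, -0.0, 62.8]
ft_force: [-1.2, -0.1, 5.6]
finger_gap: 0.011
```

```bash
python3 st.py
```

```text
t 23.4 pos [0.6593 0.1171 0.0998] rpy [ 1.7999e+02 -2.0000e-02  6.2830e+01] F [-1.2 -0.1  5.6] M [-0.046  0.39   0.287] Mz axis 0.287 gap 0.011 q [-47.6  38.1  46.9  99.8 -32.6  56.7 -15.3]
```

{"api": "arm_command", "payload": {"moves": [[-1,0,0,0,0,0,0.05],[-1,0,0,0,0,0,0.05],[-1,0,0,0,0,0,0.05],[-1,0,0,0,0,0,0.05]]}}

```text
time: 23.73
eef_pos: [0.6594, 0.117, 0.0998]
orientation: [180.0, -0.0, 51.4]
ft_force: [-0.6, -0.4, 6.5]
finger_gap: 0.0108
```

```bash
python3 st.py
```

```text
t 23.73 pos [0.6594 0.117  0.0998] rpy [ 1.7998e+02 -2.0000e-02  5.1370e+01] F [-0.6 -0.4  6.5] M [-0.148  0.335  0.337] Mz axis 0.337 gap 0.0108 q [-49.2  39.3  49.8  99.9 -35.   57.6 -24.8]
```

{"api": "arm_command", "payload": {"moves": [[-1,0,0,0,0,0,0.05],[-1,0,0,0,0,0,0.05],[-1,0,0,0,0,0,0.05],[-1,0,0,0,0,0,0.05]]}}

```text
time: 24.07
eef_pos: [0.6595, 0.117, 0.0998]
orientation: [180.0, -0.0, 39.9]
ft_force: [-0.2, -0.8, 5.1]
finger_gap: 0.011
```

```bash
python3 st.py
```

```text
t 24.07 pos [0.6595 0.117  0.0998] rpy [ 1.7998e+02 -3.0000e-02  3.9910e+01] F [-0.2 -0.8  5.1] M [-0.152  0.21   0.298] Mz axis 0.298 gap 0.011 q [-50.7  40.7  52.6  99.9 -37.4  58.6 -34.4]
```

{"api": "arm_command", "payload": {"moves": [[-1,0,0,0,0,0,0.05],[-1,0,0,0,0,0,0.05],[-1,0,0,0,0,0,0.05],[-1,0,0,0,0,0,0.05]]}}

```text
time: 24.4
eef_pos: [0.6595, 0.1168, 0.0998]
orientation: [180.0, -0.0, 28.5]
ft_force: [-1.4, -1.5, 5.3]
finger_gap: 0.0112
```

```bash
python3 st.py
```

```text
t 24.4 pos [0.6595 0.1168 0.0998] rpy [ 1.7997e+02 -3.0000e-02  2.8450e+01] F [-1.4 -1.5  5.3] M [-0.241  0.168  0.332] Mz axis 0.331 gap 0.0112 q [-52.1  42.1  55.3 100.  -39.7  59.6 -43.9]
```

{"api": "arm_command", "payload": {"moves": [[-1,0,0,0,0,0,0.05],[-1,0,0,0,0,0,0.05],[-1,0,0,0,0,0,0.05],[-1,0,0,0,0,0,0.05]]}}

```text
time: 24.73
eef_pos: [0.6596, 0.1167, 0.0998]
orientation: [180.0, -0.0, 17.0]
ft_force: [-0.1, -1.4, 4.7]
finger_gap: 0.0112
```

```bash
python3 st.py
```

```text
t 24.73 pos [0.6596 0.1167 0.0998] rpy [ 1.7997e+02 -4.0000e-02  1.6990e+01] F [-0.1 -1.4  4.7] M [-0.357  0.091  0.298] Mz axis 0.298 gap 0.0112 q [-53.3  43.7  58.  100.1 -42.1  60.8 -53.5]
```

{"api": "arm_command", "payload": {"moves": [[-1,0,0,0,0,0,0.05],[-1,0,0,0,0,0,0.05],[-1,0,0,0,0,0,0.05],[-1,0,0,0,0,0,0.05]]}}

```text
time: 25.07
eef_pos: [0.6596, 0.1167, 0.0998]
orientation: [180.0, -0.0, 5.5]
ft_force: [-0.2, -2.1, 5.2]
finger_gap: 0.011
```

```bash
python3 st.py
```

```text
t 25.07 pos [0.6596 0.1167 0.0998] rpy [ 1.7997e+02 -5.0000e-02  5.5300e+00] F [-0.2 -2.1  5.2] M [-0.405  0.061  0.335] Mz axis 0.335 gap 0.011 q [-54.5  45.3  60.6 100.1 -44.4  62.1 -63.1]
```

{"api": "arm_command", "payload": {"moves": [[-1,0,0,0,0,0,0.05],[-1,0,0,0,0,0,0.05],[-1,0,0,0,0,0,0.05],[-1,0,0,0,0,0,0.05]]}}

```text
time: 25.4
eef_pos: [0.6596, 0.1166, 0.0998]
orientation: [180.0, -0.1, -5.9]
ft_force: [0.6, -1.8, 4.7]
finger_gap: 0.011
```

```bash
python3 st.py
```

```text
t 25.4 pos [0.6596 0.1166 0.0998] rpy [ 1.7998e+02 -5.0000e-02 -5.9300e+00] F [ 0.6 -1.8  4.7] M [-0.54   0.117  0.314] Mz axis 0.314 gap 0.011 q [-55.5  46.9  63.1 100.2 -46.7  63.5 -72.7]
```

{"api": "arm_command", "payload": {"moves": [[-1,0,0,0,0,0,0.05],[-1,0,0,0,0,0,0.05],[-1,0,0,0,0,0,0.05],[-1,0,0,0,0,0,0.05]]}}

```text
time: 25.73
eef_pos: [0.6596, 0.1165, 0.0998]
orientation: [180.0, -0.1, -17.4]
ft_force: [-0.2, -2.5, 5.1]
finger_gap: 0.011
```

```bash
python3 st.py
```

```text
t 25.73 pos [0.6596 0.1165 0.0998] rpy [ 1.7998e+02 -6.0000e-02 -1.7400e+01] F [-0.2 -2.5  5.1] M [-0.565  0.056  0.353] Mz axis 0.353 gap 0.011 q [-56.5  48.7  65.5 100.2 -48.9  64.9 -82.5]
```

{"api": "arm_command", "payload": {"moves": [[-1,0,0,0,0,0,0.05],[-1,0,0,0,0,0,0.05],[-1,0,0,0,0,0,0.05],[-1,0,0,0,0,0,0.05]]}}

```text
time: 26.07
eef_pos: [0.6595, 0.1164, 0.0998]
orientation: [180.0, -0.1, -28.9]
ft_force: [-0.5, -3.3, 4.2]
finger_gap: 0.0109
```

```bash
python3 st.py
```

```text
t 26.07 pos [0.6595 0.1164 0.0998] rpy [ 1.7998e+02 -6.0000e-02 -2.8860e+01] F [-0.5 -3.3  4.2] M [-0.681  0.138  0.425] Mz axis 0.425 gap 0.0109 q [-57.2  50.4  67.8 100.3 -51.1  66.4 -92.3]
```

{"api": "arm_command", "payload": {"moves": [[-1,0,0,0,0,0,0.05],[-1,0,0,0,0,0,0.05],[-1,0,0,0,0,0,0.05],[-1,0,0,0,0,0,0.05]]}}

```text
time: 26.4
eef_pos: [0.6595, 0.1163, 0.0998]
orientation: [180.0, -0.1, -40.3]
ft_force: [-1.4, -3.7, 5.4]
finger_gap: 0.0106
```

```bash
python3 st.py
```

```text
t 26.4 pos [0.6595 0.1163 0.0998] rpy [ 1.7999e+02 -6.0000e-02 -4.0320e+01] F [-1.4 -3.7  5.4] M [-0.723  0.272  0.38 ] Mz axis 0.379 gap 0.0106 q [ -57.8   51.9   69.8  100.3  -52.9   67.7 -102.5]
```

{"api": "arm_command", "payload": {"moves": [[-1,0,0,0,0,0,0.05],[-1,0,0,0,0,0,0.05]]}}

```text
time: 26.57
eef_pos: [0.6594, 0.1163, 0.0998]
orientation: [180.0, -0.1, -46.0]
ft_force: [-2.1, -2.9, 5.8]
finger_gap: 0.0109
```

```bash
python3 st.py
```

```text
t 26.57 pos [0.6594 0.1163 0.0998] rpy [ 1.7999e+02 -6.0000e-02 -4.6050e+01] F [-2.1 -2.9  5.8] M [-0.776  0.278  0.431] Mz axis 0.43 gap 0.0109 q [ -58.1   52.6   70.5  100.3  -53.6   68.3 -107.7]
```

{"api": "arm_command", "payload": {"moves": [[-1,0,0,0,0,0,0.05],[-1,0,0,0,0,0,0.05]]}}

```text
time: 26.73
eef_pos: [0.6594, 0.1163, 0.0998]
orientation: [180.0, -0.1, -51.8]
ft_force: [-1.4, -3.5, 5.9]
finger_gap: 0.0113
```

```bash
python3 st.py
```

```text
t 26.73 pos [0.6594 0.1163 0.0998] rpy [ 1.7999e+02 -6.0000e-02 -5.1780e+01] F [-1.4 -3.5  5.9] M [-0.801  0.322  0.456] Mz axis 0.455 gap 0.0113 q [ -58.3   53.1   71.2  100.3  -54.2   68.8 -112.9]
```

{"api": "arm_command", "payload": {"moves": [[-1,0,0,0,0,0,0.05],[-1,0,0,0,0,0,0.05]]}}

```text
time: 26.9
eef_pos: [0.6594, 0.1163, 0.0998]
orientation: [180.0, -0.1, -57.5]
ft_force: [-2.4, -3.6, 5.5]
finger_gap: 0.0111
```

```bash
python3 st.py
```

```text
t 26.9 pos [0.6594 0.1163 0.0998] rpy [ 1.7999e+02 -6.0000e-02 -5.7510e+01] F [-2.4 -3.6  5.5] M [-0.794  0.33   0.468] Mz axis 0.466 gap 0.0111 q [ -58.4   53.6   71.8  100.3  -54.8   69.2 -118.3]
```

{"api": "arm_command", "payload": {"moves": [[-1,0,0,0,0,0,0.04]]}}

```text
time: 26.98
eef_pos: [0.6594, 0.1162, 0.0998]
orientation: [180.0, -0.1, -59.8]
ft_force: [-1.7, -3.4, 5.8]
finger_gap: 0.0112
```

```bash
python3 st.py
```

```text
t 26.98 pos [0.6594 0.1162 0.0998] rpy [ 1.7999e+02 -6.0000e-02 -5.9810e+01] F [-1.7 -3.4  5.8] M [-0.797  0.448  0.488] Mz axis 0.486 gap 0.0112 q [ -58.5   53.7   72.   100.3  -54.9   69.3 -120.5]
```

{"api": "arm_command", "payload": {"moves": [[-1,0,0,0,0,0,0.04]]}}

```text
time: 27.07
eef_pos: [0.6593, 0.1162, 0.0998]
orientation: [180.0, -0.1, -62.1]
ft_force: [-2.6, -3.7, 5.3]
finger_gap: 0.0109
```

```bash
python3 st.py
```

```text
t 27.07 pos [0.6593 0.1162 0.0998] rpy [ 1.7999e+02 -6.0000e-02 -6.2070e+01] F [-2.6 -3.7  5.3] M [-0.8    0.367  0.497] Mz axis 0.495 gap 0.0109 q [ -58.5   53.9   72.1  100.3  -55.1   69.5 -122.6]
```

{"api": "arm_command", "payload": {"moves": [[-1,0,0,0,0,0,0.04],[-1,0,0,0,0,0,0.04]]}}

```text
time: 27.23
eef_pos: [0.6593, 0.1162, 0.0998]
orientation: [180.0, -0.1, -66.6]
ft_force: [-2.1, -4.2, 6.1]
finger_gap: 0.0113
```

```bash
python3 st.py
```

```text
t 27.23 pos [0.6593 0.1162 0.0998] rpy [ 1.800e+02 -6.000e-02 -6.665e+01] F [-2.1 -4.2  6.1] M [-0.845  0.452  0.565] Mz axis 0.564 gap 0.0113 q [ -58.6   54.2   72.4  100.3  -55.4   69.7 -127. ]
```

{"api": "arm_command", "payload": {"moves": [[-1,0,0,0,0,0,0.04]]}}

```text
time: 27.32
eef_pos: [0.6593, 0.1162, 0.0998]
orientation: [180.0, -0.1, -68.9]
ft_force: [-2.4, -3.7, 5.1]
finger_gap: 0.0107
```

```bash
python3 st.py
```

```text
t 27.32 pos [0.6593 0.1162 0.0998] rpy [ 1.7999e+02 -6.0000e-02 -6.8940e+01] F [-2.4 -3.7  5.1] M [-0.824  0.468  0.514] Mz axis 0.512 gap 0.0107 q [ -58.6   54.3   72.6  100.3  -55.5   69.8 -129.2]
```

{"api": "arm_command", "payload": {"moves": [[-1,0,0,0,0,0,0.04]]}}

```text
time: 27.4
eef_pos: [0.6593, 0.1162, 0.0998]
orientation: [180.0, -0.1, -71.2]
ft_force: [-2.6, -3.8, 6.5]
finger_gap: 0.0112
```

```bash
python3 st.py
```

```text
t 27.4 pos [0.6593 0.1162 0.0998] rpy [ 1.800e+02 -6.000e-02 -7.123e+01] F [-2.6 -3.8  6.5] M [-0.929  0.469  0.545] Mz axis 0.543 gap 0.0112 q [ -58.6   54.4   72.7  100.3  -55.7   70.  -131.4]
```

{"api": "arm_command", "payload": {"moves": [[-1,0,0,0,0,0,0.04],[-1,0,0,0,0,0,0.04]]}}

```text
time: 27.57
eef_pos: [0.6592, 0.1162, 0.0998]
orientation: [180.0, -0.1, -75.8]
ft_force: [-2.7, -3.9, 6.2]
finger_gap: 0.0108
```

```bash
python3 st.py
python3 - <<'E'
import numpy as np
from scipy.optimize import curve_fit
a=-np.array([62.8,51.4,39.9,28.5,17,5.5,-5.9,-17.4,-28.9,-40.3,-46,-51.8,-57.5,-59.8,-62.1,-66.6,-68.9,-71.2])
m=np.array([.287,.337,.298,.331,.298,.335,.314,.353,.425,.379,.43,.455,.466,.486,.495,.564,.512,.543])
f=lambda x,f0,c:f0+.4*np.radians(np.maximum(0,x-c))
p,_=curve_fit(f,a,m,[.31,25]);print(p,"rise at 71.2",f(71.2,*p)-p[0],"at 75.8",f(75.8,*p)-p[0])
g=lambda x,f0,c,k:f0+k*np.radians(np.maximum(0,x-c))
p,_=curve_fit(g,a,m,[.31,25,.4]);print(p,"rise at 75.8",g(75.8,*p)-p[0])
E
```

```text
t 27.57 pos [0.6592 0.1162 0.0998] rpy [ 1.800e+02 -6.000e-02 -7.581e+01] F [-2.7 -3.9  6.2] M [-0.85   0.569  0.506] Mz axis 0.505 gap 0.0108 q [ -58.7   54.6   73.   100.4  -55.9   70.1 -135.8]
[ 0.33088889 36.72669608] rise at 71.2 0.2406690629619992 at 75.8 0.27278312119869486
[0.31428571 8.36375151 0.19767481] rise at 75.8 0.23266020557296951
```

{"api": "arm_command", "payload": {"moves": [[-1,0,0,0,0,0,0.02]]}}

```text
time: 27.65
eef_pos: [0.6593, 0.1162, 0.0998]
orientation: [180.0, -0.1, -77.0]
ft_force: [-2.1, -3.8, 6.3]
finger_gap: 0.0111
```

```bash
python3 st.py
```

```text
t 27.65 pos [0.6593 0.1162 0.0998] rpy [ 1.800e+02 -6.000e-02 -7.699e+01] F [-2.1 -3.8  6.3] M [-0.889  0.569  0.617] Mz axis 0.616 gap 0.0111 q [ -58.7   54.6   73.   100.4  -55.9   70.2 -136.9]
```

{"api": "arm_command", "payload": {"moves": [[-1,0,0,0,0,0,0.02]]}}

```text
time: 27.73
eef_pos: [0.6592, 0.1162, 0.0998]
orientation: [180.0, -0.1, -78.1]
ft_force: [-2.1, -3.9, 6.9]
finger_gap: 0.0109
```

```bash
python3 st.py
```

```text
t 27.73 pos [0.6592 0.1162 0.0998] rpy [ 1.800e+02 -6.000e-02 -7.806e+01] F [-2.1 -3.9  6.9] M [-0.889  0.619  0.526] Mz axis 0.525 gap 0.0109 q [ -58.7   54.7   73.1  100.4  -56.    70.2 -138. ]
```

{"api": "arm_command", "payload": {"moves": [[-1,0,0,0,0,0,0.02]]}}

```text
time: 27.82
eef_pos: [0.6592, 0.1162, 0.0998]
orientation: [180.0, -0.1, -79.2]
ft_force: [-2.1, -3.5, 6.1]
finger_gap: 0.0109
```

```bash
python3 st.py
```

```text
t 27.82 pos [0.6592 0.1162 0.0998] rpy [ 1.800e+02 -6.000e-02 -7.919e+01] F [-2.1 -3.5  6.1] M [-0.834  0.599  0.576] Mz axis 0.575 gap 0.0109 q [ -58.7   54.7   73.1  100.4  -56.    70.3 -139.1]
```

The last readings average about 0.57 N m against a free value of 0.31–0.33, a rise of about 0.25. That is well clamped, so I let go and lift.

{"api": "arm_command", "payload": {"moves": [[-0.5,0,0,0,0,0,0],[-0.2,0,0,0,0,0,0],[0.0,0,0,0,0,0,0],[0.0,0,0,0,0,0,0],[0.0,0,0,0,0,0,0],[0.0,0,0,0,0,0,0]]}}

```text
time: 28.32
eef_pos: [0.6591, 0.1171, 0.0993]
orientation: [180.0, 0.0, -79.1]
ft_force: [-0.5, -0.6, 0.4]
finger_gap: 0.0429
```

{"api": "arm_command", "payload": {"moves": [[0.0,0,0,-0.01,0,0,0],[0.0,0,0,-0.02,0,0,0],[0.0,0,0,-0.02,0,0,0],[0.0,0,0,-0.02,0,0,0],[0.0,0,0,-0.02,0,0,0],[0.0,0,0,-0.01,0,0,0],[0.0,0,0,0,0,0,0],[0.0,0,0,0,0,0,0]]}}

```text
time: 28.98
eef_pos: [0.6592, 0.1172, 0.1994]
orientation: [-180.0, 0.0, -79.1]
ft_force: [0.7, -1.1, -0.5]
finger_gap: 0.043
```

```bash
python3 st.py
python3 - <<'E'
from h import *
for n in("side","wrist","top"):
    c=cam(n); im=optics.grab_frame(n); cv2.imwrite(f"pics/{n}16.png",im)
    if n=="side": cv2.imwrite("pics/side16z.png",cv2.resize(im[150:270,220:380],None,fx=5,fy=5,interpolation=cv2.INTER_CUBIC))
E
```

```text
t 28.98 pos [0.6592 0.1172 0.1994] rpy [-1.7997e+02  4.0000e-02 -7.9130e+01] F [ 0.7 -1.1 -0.5] M [-0.008  0.049  0.022] Mz axis 0.023 gap 0.043 q [ -60.2   47.5   76.1   95.5  -47.5   76.  -144.6]
```

View pics/side16z.png

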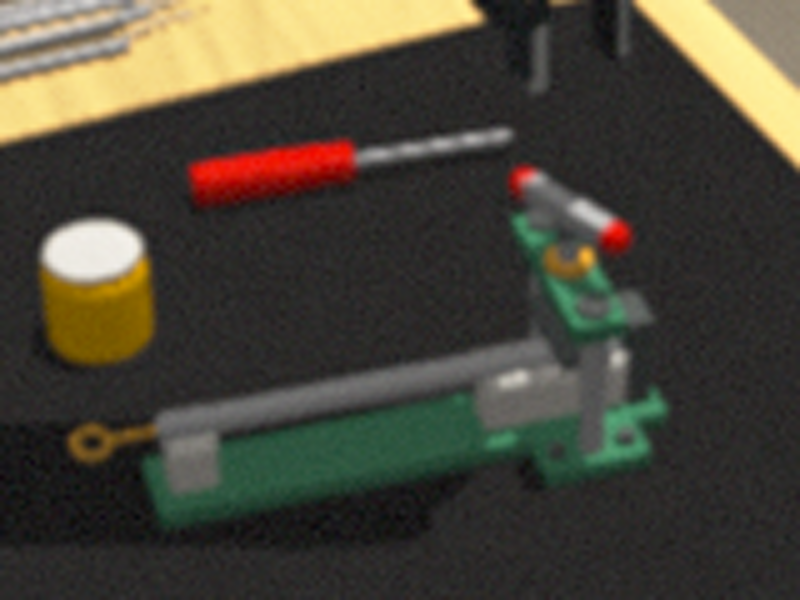

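View pics/wrist16.png

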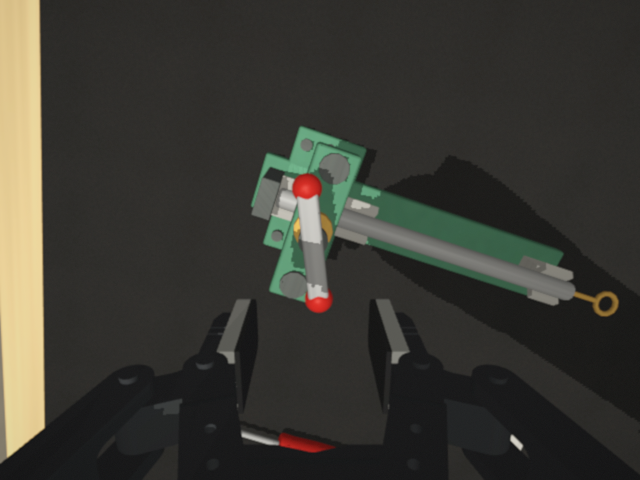

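View pics/top16.png

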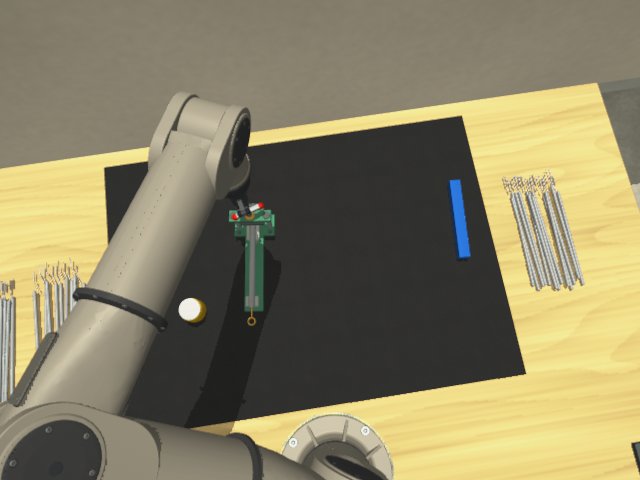

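The tube is still against the stop (wrist (285,200)) with its eye pointing away from it. The tin, bar and driver are at their old pixels, and the fingers are clear of everything. A last numeric check, then I hand in.

Run:
```python
from h import *
import pickle
D=pickle.load(open("D.pkl","rb"))
for n,l in(("top","blue_bar"),("top","tin"),("side","tin"),("side","driver"),("side","blue_bar")):
    if True:
        r=optics.cut_out(n,l); print(n,l,D[n,l]["extent"].round(1) if hasattr(D[n,l]["extent"],"round") else D[n,l]["extent"],r[0]["extent"] if r else None)
s=monitor.state();print(s["time"],s["ft_force"].round(1),s["dq"].round(1))
im=cv2.imread("pics/wrist16.png"); cv2.imwrite("pics/z16.png",cv2.resize(im[120:320,230:400],None,fx=3,fy=3,interpolation=cv2.INTER_CUBIC))
```

```text
top blue_bar [457.3, 220.0, 18.8, 83.0] [458.7, 220.4, 21.8, 77.0]
top tin [192.2, 308.9, 22.1, 26.2] [192.4, 307.6, 26.6, 24.9]
side tin [240.1, 207.7, 23.1, 31.8] [240.7, 206.6, 22.4, 31.1]
side driver [274.1, 184.3, 32.2, 13.0] [288.9, 183.8, 65.1, 13.1]
side blue_bar [423.5, 389.6, 103.7, 42.2] [424.9, 390.5, 101.6, 47.3]
29.3833 [0.2 0.2 0.3] [ 0.  -0.2  0.1 -0.1  0.1  0.1 -0.1]
```

View pics/z16.png

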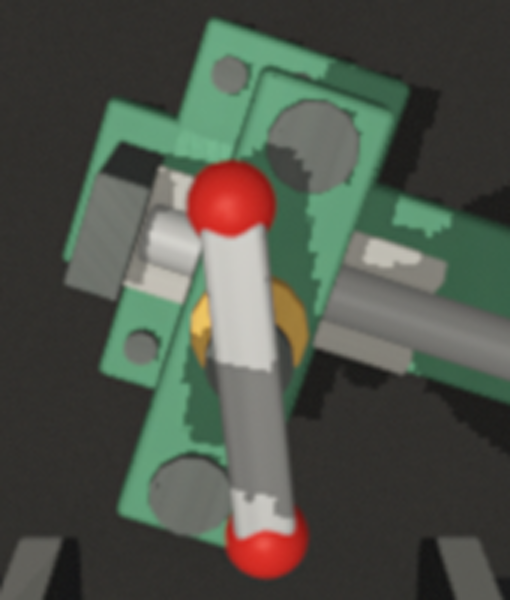

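Run:
```python
from h import *
c=cam("wrist"); im=cv2.imread("pics/wrist16.png")
s=6; x0,y0=245,150
z=cv2.resize(im[y0:y0+100,x0:x0+130],None,fx=s,fy=s,interpolation=cv2.INTER_CUBIC)
yaw=np.radians(-7.8); ex=np.array([np.cos(yaw),np.sin(yaw),0]); ey=np.array([-np.sin(yaw),np.cos(yaw),0]); H=np.array([.6595,.1172,.048])-.1*ex
def W(x,y,h): return proj(c,H+ex*x/1e3+ey*y/1e3+[0,0,h/1e3])
def dr(pts,col):
    q=np.array([W(*p) for p in pts]); cv2.polylines(z,[((q-[x0,y0]+.5)*s).round().astype(np.int32)],False,col,1)
t=np.linspace(0,2*np.pi,40)
for e,col in((130,(0,0,255)),(127,(255,0,0))): dr([(e,8*np.cos(a),8*np.sin(a)) for a in t],col)
for e in(50,130): dr([(e,-13,0),(e,13,0)],(0,255,255))
dr([(50,8,0),(130,8,0)],(255,0,255));dr([(50,-8,0),(130,-8,0)],(255,0,255))
cv2.imwrite("pics/ov16.png",z)
```

```text
(no output)
```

View pics/ov16.png

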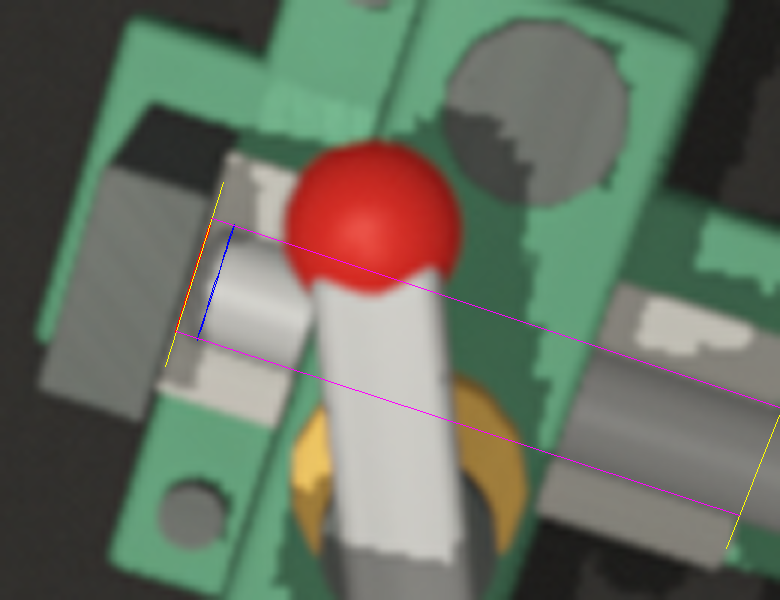

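Run:
```python
from h import *
c=cam("wrist"); im=cv2.imread("pics/wrist16.png")
s=6; x0,y0=505,230
z=cv2.resize(im[y0:y0+100,x0:x0+130],None,fx=s,fy=s,interpolation=cv2.INTER_CUBIC)
yaw=np.radians(-7.8); ex=np.array([np.cos(yaw),np.sin(yaw),0]); ey=np.array([-np.sin(yaw),np.cos(yaw),0]); H=np.array([.6595,.1172,.048])-.1*ex
def W(x,y,h): return proj(c,H+ex*x/1e3+ey*y/1e3+[0,0,h/1e3])
def dr(pts,col):
    q=np.array([W(*p) for p in pts]); cv2.polylines(z,[((q-[x0,y0]+.5)*s).round().astype(np.int32)],False,col,1)
t=np.linspace(0,2*np.pi,40)
for e,col in((-130,(0,0,255)),(-133,(255,0,0))): dr([(e,8*np.cos(a),8*np.sin(a)) for a in t],col)
for e in(-100,-125): dr([(e,-13,0),(e,13,0)],(0,255,255))
cv2.imwrite("pics/ov16r.png",z)
# top camera rear part also
im=cv2.imread("pics/top16.png"); c=cam("top"); s=9; x0,y0=215,275
z=cv2.resize(im[y0:y0+60,x0:x0+75],None,fx=s,fy=s,interpolation=cv2.INTER_CUBIC)
for e,col in((-130,(0,0,255)),(-133,(255,0,0))): dr([(e,8*np.cos(a),8*np.sin(a)) for a in t],col)
for e in(-100,-125): dr([(e,-13,0),(e,13,0)],(0,255,255))
cv2.imwrite("pics/ov16t.png",z)
```

```text
(no output)
```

View pics/ov16r.png

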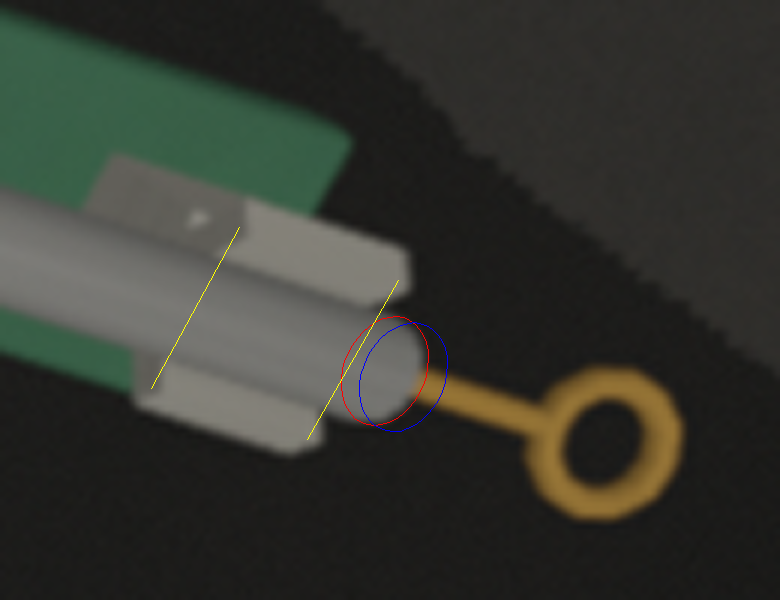

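View pics/ov16t.png

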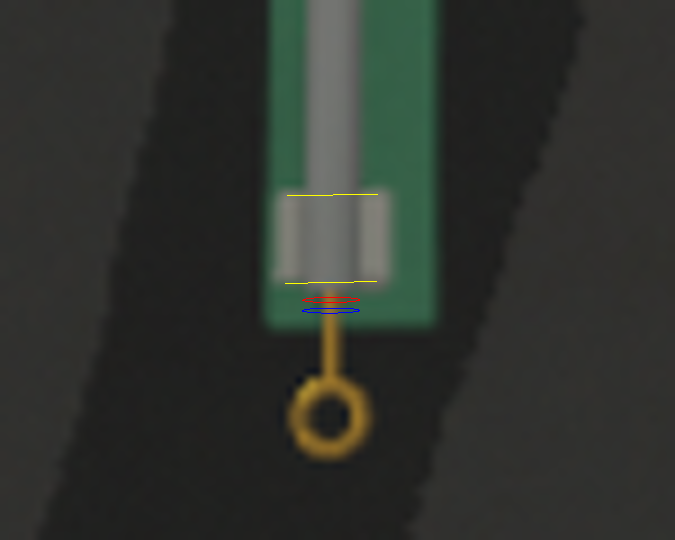

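```bash
python3 - <<'E'
from h import *
import pickle
c=pickle.load(open("w3.pkl","rb")); im=cv2.imread("pics/w3.png").astype(float)
print("front",im[32:46,310:315].mean((1,2)).round(0)); print("rear rows320-335",im[320:335,304:309].mean((1,2)).round(0), im[320:335,315:319].mean((1,2)).round(0))
for r0 in(37.5,38,38.5):
  for r1 in (328,329):
    a=onz(c,(312.3,r0),.016);b=onz(c,(312,r1),.016);print(r0,r1,np.linalg.norm(a-b))
# dense profile along predicted axis top line in w16 and side16
yaw=np.radians(-7.8); ex=np.array([np.cos(yaw),np.sin(yaw),0]); ey=np.array([-np.sin(yaw),np.cos(yaw),0]); H=np.array([.6595,.1172,.048])-.1*ex
c=cam("wrist"); im=cv2.imread("pics/wrist16.png").astype(np.float32)
for lat in(-3,0,3):
  for rng in(range(120,136),range(-138,-122)):
    q=np.array([proj(c,H+ex*x/1e3+ey*(lat)/1e3+[0,0,.0074]) for x in rng],np.float32)
    v=cv2.remap(im,q[None,:,0],q[None,:,1],cv2.INTER_LINEAR)[0]
    print(lat,rng[0],v.mean(1).round(0).astype(int).tolist())
E
python3 - <<'E'
import cv2
im=cv2.imread("pics/w3.png")
a=cv2.resize(im[25:75,280:345],None,fx=7,fy=7,interpolation=cv2.INTER_CUBIC);b=cv2.resize(im[300:350,280:345],None,fx=7,fy=7,interpolation=cv2.INTER_CUBIC)
import numpy as np; cv2.imwrite("pics/w3ends.png",cv2.resize(np.hstack([a,b]),None,fx=.85,fy=.85))
E
```

```text
front [ 51.  50.  51.  50.  69. 136. 193. 206. 209. 209. 209. 209. 210. 209.]
rear rows320-335 [123. 123. 122. 122. 123. 122. 116. 107.  84.  52.  34.  32.  32.  33.
  32.] [115. 115. 115. 115. 115. 114. 111. 102.  80.  50.  34.  32.  32.  32.
  33.]
37.5 328 0.2561530291988872
37.5 329 0.2572530293078097
38 328 0.25579919552510955
38 329 0.25689919563246183
38.5 328 0.2554451208679083
38.5 329 0.25654512097368226
-3 120 [190, 190, 190, 191, 190, 191, 191, 171, 125, 101, 85, 97, 112, 113, 113, 115]
-3 -138 [85, 85, 88, 85, 85, 88, 84, 85, 90, 99, 109, 111, 111, 111, 111, 111]
0 120 [204, 205, 204, 204, 204, 204, 204, 179, 128, 103, 89, 99, 114, 115, 114, 114]
0 -138 [90, 87, 89, 90, 87, 90, 90, 89, 100, 110, 115, 116, 116, 116, 116, 116]
3 120 [182, 181, 182, 182, 182, 182, 175, 145, 113, 103, 94, 98, 111, 112, 112, 113]
3 -138 [27, 26, 26, 26, 26, 27, 27, 29, 45, 78, 103, 114, 115, 115, 115, 115]
```

View pics/w3ends.png

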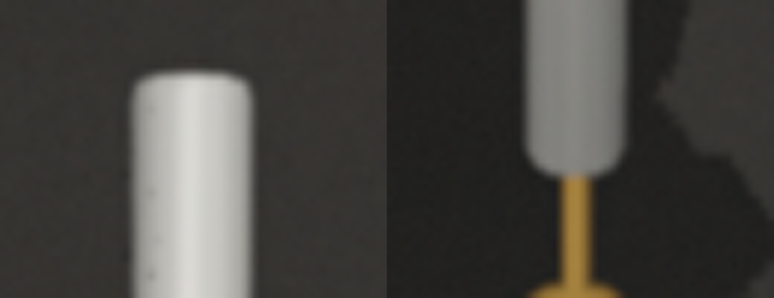

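Both tube ends are rounded: on the mat the visible top line was 256.5 mm, not 260. In the fixture the visible edges lie at +127.8 and -129 mm, so the tube is home within the roughly 1 mm measuring error. This agrees with the firm stall felt at the stop.

Run:
```python
from workcell import order, monitor
print(monitor.state()["time"]); print(order.sign_off())
```

```text
29.3833
the job is handed in; nothing more can be done
None
```

I laid the tube in the cradle with its brass eye pointing away from the stop and slid it under the bridge until it stalled firmly against the stop. Then I turned the T-handle clockwise, let go and raised the open gripper clear. I handed the job in at 29.4 s.

**Last checks**
- **Clamping:** turning torque went from about 0.31–0.33 N m free to about 0.57 N m, a rise of roughly 0.25. Single readings scattered by about 0.04, so the rise is an estimate inside the 0.2–0.35 window.
- **Tube against the stop:** images put the tube home to within about 1 mm. Its visible edge looks about 2 mm short of the stop face. Its ends are rounded by about that much, so I read it as touching, which fits the firm stall.
- **Bystanders:** the tin and blue bar match their first positions to 1–2 pixels. The driver looks unmoved, but its first outline was partial, so I could only compare it by eye.
- **Force at hand-in:** the wrist force was near zero.

**What went wrong or disagreed**
- **Fingertips:** the fingers end about 25–30 mm behind the reported TCP. My first grasp therefore closed above the tube without touching it, and I corrected for this on the second try.
- **Mat contact:** on that second grasp the fingertips pressed on the mat with about 40 N for a moment.
- **Handle nudged:** the handle turned about 10° clockwise while I was sliding the tube, probably pushed by a part of the arm. I don't know which part touched it.
- **Handle lag:** after release the handle bar stood about 6° behind the gripper's angle.

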